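# Close the double-lidded socket tin and lift off its outer lid

### The arm

A 7-joint arm with a two-finger parallel gripper is mounted at the origin on the work surface. World frame = base frame: x ahead of the robot, y to its left, z up, the work surface at z = 0. Lengths are in m, angles in rad, forces in N, time in s.
With the tool pointing down it reaches from about 0.4 to 0.85 m from the base axis. Payload 4.5 kg.
Tool frame: the origin (TCP) lies at the centre of the arm's flange, where the gripper is bolted on; the fingertips stand r.tcp_to_tips ahead of it and the grasp point (between the pads) lies 147 mm ahead of it (r.tcp_to_tips is the distance from the TCP to the fingertips, in m); x points along the fingers, y is the direction in which the jaws open and shut, and the axes are right-handed (so a half turn about x gives the same grasp; the last joint's range is limited). The gripper opens to 88 mm and grips with 3 to 60 N. Pads are 18 mm wide; open, the fingers measure 123 mm over their backs; the gripper's body (75 mm by 187 mm) begins 45 mm behind the grasp point.
Start: joints at [-1.107, 0.689, -0.195, 1.565, 0.157, 0.902, -0.215], TCP at [0.26, 0.568, 0.405] pointing down, gripper open.
Joint ranges: [-3.01, 3.01], [-0.46, 2.08], [-1.47, 1.51], [0.13, 2.56], [-1, 4.14], [0.04, 2.09], [-2.66, 2.66]. Speed limits (rad/s): [2.57, 2.57, 3.14, 3.14, 3.14, 3.14, 3.14].

### API

Orientations are given as a unit quaternion [x, y, z, w].
In Python, from plant import r, eyes gives the robot as it stands.
- The arm moves only by the tool carry_out, never from a script. Its argument "targets" is text: rows parted by semicolons, each of 5 numbers parted by spaces: the opening, from 0 (shut) to 1 (fully open), then the shift along the tool's x, y, z in mm, then the turn about the tool's x in rad. A call has 1 to 20 rows; each row shifts and turns the commanded pose from where the row before left it, along the tool's axes as they then stand; what a row does not reach is not made up. A row lasts 1/12 s, in which the tool goes at most 41.7 mm and 7.16 degrees, less where a joint would pass 70% of its speed; a pose out of reach is approached as far as the arm can. A call is refused whole if a number of a shift passes 41.7 or a number of a turn 0.125, either way. A call with a gripper value outside its range is refused whole. The fingers move at their own pace and stop on an object; "force" is the grip in N (left out, the last holds). Time passes only in rows, so rows that do not move let the fingers close. It gives the time, the measured TCP pose, the force and the opening at its end, in the units of the state.
- r.get_state(): the state, without advancing time (a new reading comes with each control period).
- eyes.snapshot(name): name is "scene" or "top"; returns (picture, depth): 400x640x3 uint8, blue, green, red; 400x640 float32, m along the optical axis (not along the pixel's ray), 0 where there is no reading.
- eyes.camera_params(name): a dict with "intrinsics" (3x3 intrinsics, pixels), "rvec" (rotation vector, rad) and "tvec" (3), from world to camera coordinates, as OpenCV has them. Camera axes: x right, y down, z forward; pixel columns grow to the right and rows downward; lengths in m; the calibration is good to about 2 mm. A picture is of the moment at which its call begins. camera_params takes no time and is no camera call.
- r.finish_job(): hands the job in, once; it reports no verdict.
The state is a dict: "clock": time; "q": joint angles; "qd": joint speeds; "joint_torque": joint torques, N m; "tool_pos": TCP position; "eef_rot": TCP orientation; "contact_force": force on the tool from outside, world axes, zero at the start; "moment": the same for the moment, N m; "opening": opening from 0.0 (shut) to 1.0 (fully open).
Only numpy, scipy, OpenCV 4.12 (cv2) and the standard library are available. Lean on these libraries where they do the work, as an engineer would, in place of code of your own. Each camera call takes 0.05 s, during which the arm holds its last target.

### The job

Put the loose blue-banded socket into the yellow tin, then close the tin: carry the two lids over together, still nested, by the black knob, and lower them onto the tin without dropping them until the inner lid is fully seated and lies flat, and let go of the knob. Then take the red outer lid alone by its long sides and lift it, leaving the inner lid seated and undisturbed, so that I can label it: finish while still holding the red lid level in the gripper, at least 8 cm above where it sat and touching nothing else. Leave the other things on the counter where they are.

Things in the scene. Friction and masses are not known exactly. Their poses are not given: they have to be found in the camera images.
- tin: yellow open steel tin fixed to the counter, 120 mm (its x) by 50 mm (its y), 60 mm tall, walls 2 mm, inner floor 2 mm above its underside, mouth 116 x 46 mm. Origin: centre of its underside, z up.
- inner_knob (a point): middle of the visible part of the inner lid's black bar knob, 34 mm (x, along the lid) by 14 mm (y), z up. It is fixed to the inner lid alone, passes through a 44 x 22 mm opening in the red outer lid and stands 24 mm proud of that lid's top (12 mm above and below this point); it carries both lids. Seated on the tin, this point is 77 mm above the tin's underside.
- inner_flange (a point): centre of the underside of the steel inner lid's flange, 17 mm under the knob point; flange 123 x 53 x 3 mm, lid about 240 g. Below it a round-edged locating rib 112 x 42 mm, 8 mm deep, enters the tin's mouth with 2 mm of play a side; the flange then rests on the tin's rim (60 mm above the tin's underside).
- outer_mid (a point): middle of the red outer lid, a downward-open cap 132 mm (x) by 62 mm (y), 11 mm tall, walls and top 2 mm, about 120 g; point 5.5 mm below its top, z up. No handle: grip its long sides. It lies loose on the inner lid's flange (2.5 mm play a side) and lifts off alone. Nested, this point is 17.5 mm below the knob point; on the closed tin its sides hang 6 mm below the rim, 4 mm off the walls.
- socket_mid (a point): centre of a loose steel socket with a blue band, a cylinder 24 mm in diameter and 38 mm tall (80 g), standing upright on the counter at the start; z along its axis.
- lid_mat: black rubber mat 150 x 90 x 4 mm fixed to the counter; at the start the nested lids rest on it, rib down; origin at the centre of its underside.
- padlock: bystander, not to be disturbed: brass padlock lying flat, about 52 x 36 x 14 mm; origin at its underside
- screwdriver: bystander, not to be disturbed: screwdriver with an orange handle, lying; origin at its underside
- wrench: bystander, not to be disturbed: steel wrench, lying; origin at its underside
- screw_jar: bystander, not to be disturbed: glass jar with a red cap, 56 mm across, 75 mm tall; origin at its underside
- tape: bystander, not to be disturbed: yellow tape measure, about 70 x 35 x 55 mm; origin at its underside
There are look-alikes about, which are no part of the job. There is more than one size of the part that bears outer_mid; the job needs the largest.

How it is judged:
By the outcome, as a careful person would: the job done as asked, in the order asked, and still so for the second after the job is handed in, while the arm keeps its last pose, push and grip.
It also fails if it takes over 62 s, if anything falls off the work surface, if the arm or the gripper's body presses on something with over 40 N, if the wrist force passes 120 N, or if a joint passes its speed limit or range.

## Working session

There is one attempt and no reset: what is moved stays moved. The work goes in short steps, Python scripts to look and compute and a tool call to move; the robot and the scene stay as the last step left them, time stands still between calls to the robot, and variables do not carry over. Pictures are saved under pics/ and viewed, and the job is handed in when it is done.

Besides the shell and the picture viewer there is one more tool, called after "Call:" as a command line: name --argument value ..., lists and objects as JSON in quotes. carry_out: Moves the arm, as the interface text tells. Its arguments: {"type":"object","properties":{"targets":{"type":"string"},"force":{"type":"number"}},"required":["targets"]}

```bash
ls; mkdir -p pics; python3 - <<'E'
from plant import r, eyes
import cv2,numpy as np
for n in ("scene","top"):
    im,d=eyes.snapshot(n); cv2.imwrite(f"pics/{n}0.png",im); np.savez(f"{n}0.npz",im=im,d=d)
    print(n,eyes.camera_params(n))
s=r.get_state(); print(s, r.tcp_to_tips)
E
```

```text
pics
scene {'intrinsics': array([[474.32978606,   0.        , 328.95637889],
       [  0.        , 474.32978606, 209.60476106],
       [  0.        ,   0.        ,   1.        ]]), 'rvec': array([ 1.63214939,  2.07221042, -0.73572617]), 'tvec': array([ 0.09402493, -0.34726483,  1.55088185])}
top {'intrinsics': array([[503.94427759,   0.        , 320.35576185],
       [  0.        , 503.94427759, 203.60648691],
       [  0.        ,   0.        ,   1.        ]]), 'rvec': array([ 2.11324194, -2.14044631,  0.2010459 ]), 'tvec': array([0.02710354, 0.4948943 , 1.53531093])}
{'clock': 0.1, 'q': array([-1.10718374,  0.68989074, -0.19453448,  1.56623353,  0.15729967,
        0.90250521, -0.21513626]), 'qd': array([ 0.00058234, -0.00256396, -0.00065094, -0.00330154, -0.0015344 ,
        0.00061994,  0.00057165]), 'joint_torque': array([-3.73547547e-03, -5.28495026e+01, -1.27165820e+00, -1.53836989e+01,
       -5.25498635e-02,  1.97631416e-03,  4.80401673e-05]), 'tool_pos': array([0.26033078, 0.56787719, 0.40399796]), 'eef_rot': array([ 0.15020189,  0.69092923, -0.15135271,  0.6907594 ]), 'contact_force': array([ 0.89716428,  0.63300253, -0.84228553]), 'moment': array([-0.00403638, -0.0059314 ,  0.02419078]), 'opening': 1.0005542836098955} 0.166
```

View pics/scene0.png

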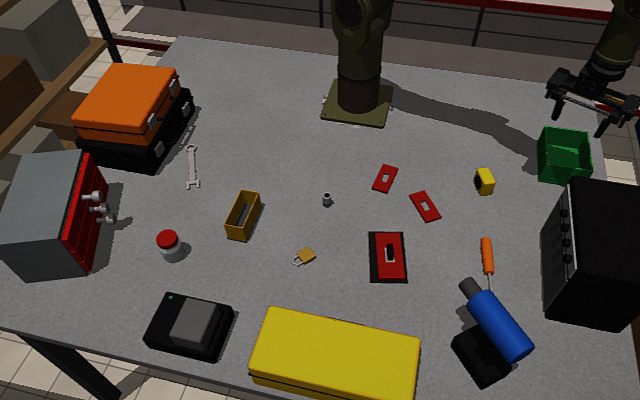

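View pics/top0.png

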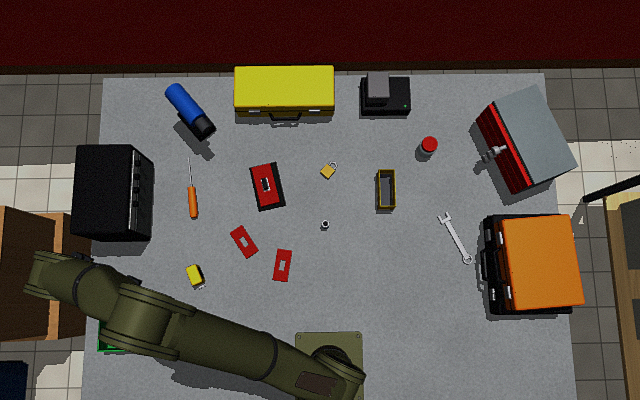

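Scene: the socket is at about (326,199), the tin at (242,215) and the nested lids on their mat at (388,257). Two loose red plates lie at (385,178) and (425,206). In the top view these are at (325,225), (386,189), (267,186), (283,265) and (244,241). Next I take close crops and measure.

```bash
cat > h.py <<'E'
import cv2,numpy as np
from scipy.spatial.transform import Rotation as R
def cam(e,n):
    p=e.camera_params(n); return p["intrinsics"],cv2.Rodrigues(p["rvec"])[0],np.array(p["tvec"]).ravel()
def ray(c,uv,z):
    K,Rm,t=c; uv=np.atleast_2d(uv).astype(float)
    d=np.c_[uv,np.ones(len(uv))]@np.linalg.inv(K).T@Rm; o=-Rm.T@t
    return o+d*((z-o[2])/d[:,2])[:,None]
def cloud(c,d):
    K,Rm,t=c; v,u=np.mgrid[0:d.shape[0],0:d.shape[1]]
    P=np.stack([(u-K[0,2])/K[0,0]*d,(v-K[1,2])/K[1,1]*d,d],-1)
    return (P-t)@Rm
def proj(c,X):
    K,Rm,t=c; p=(np.atleast_2d(X)@Rm.T+t)@K.T; return p[:,:2]/p[:,2:]
E
python3 - <<'E'
from plant import eyes
from h import *
for n,box in (("scene",(210,150,240,150)),("top",(220,140,200,150))):
    z=np.load(f"{n}0.npz"); im=z["im"]; x,y,w,h=box
    c=cv2.resize(im[y:y+h,x:x+w],None,fx=3.3,fy=3.3,interpolation=cv2.INTER_CUBIC); cv2.imwrite(f"pics/{n}crop0.png",c)
    C=cam(eyes,n); P=cloud(C,z["d"])
    hsv=cv2.cvtColor(im,cv2.COLOR_BGR2HSV)
    red=(((hsv[...,0]<8)|(hsv[...,0]>172))&(hsv[...,1]>150)&(hsv[...,2]>70))
    yel=((hsv[...,0]>15)&(hsv[...,0]<32)&(hsv[...,1]>120)&(hsv[...,2]>60))
    for nm,m in (("red",red),("yel",yel)):
        k,l,s,ce=cv2.connectedComponentsWithStats(m.astype(np.uint8))
        for i in range(1,k):
            if s[i,4]<40 or not (x-30<ce[i][0]<x+w+30 and y<ce[i][1]<y+h): continue
            q=P[(l==i)&(z["d"]>0)]; 
            zt=np.percentile(q[:,2],80)
            ys,xs=np.nonzero(l==i)
            # silhouettes on plane zt
            cn=cv2.findContours((l==i).astype(np.uint8),0,2)[0][0][:,0]
            W=ray(C,cn,zt)[:,:2]
            rc=cv2.minAreaRect((W*1000).astype(np.float32))
            print(n,nm,ce[i].round(1),s[i,4],"z",np.percentile(q[:,2],[5,50,95]).round(4),"rect",np.round(rc[0],1),np.round(rc[1],1),round(rc[2],1))
E
```

```text
scene red [384.8 177.6] 371 z [0.0057 0.0096 0.0129] rect [312.9 142. ] [44.7 98.5] 80.3
scene red [425.  205.6] 439 z [0.0062 0.0095 0.0127] rect [388.4 261.9] [98.3 46.3] 33.6
scene red [389.3 255.7] 1008 z [0.0146 0.0182 0.0215] rect [571.5 194.9] [130.7  62.9] 14.3
scene yel [240.8 215.7] 526 z [0.0097 0.0469 0.0622] rect [ 561.8 -189.6] [160.3  63.7] 6.8
scene yel [305.6 254. ] 180 z [0.011  0.015  0.0185] rect [615.1  -5.4] [35.8 35.8] 48.0
top red [429.5 143.3] 180 z [0.0695 0.0746 0.0796] rect [ 678.2 -324.2] [46.8 46.3] 42.1
top red [265.  184.5] 680 z [0.0094 0.0162 0.0221] rect [565.8 197.2] [132.1  63.2] 13.9
top red [243.7 241.5] 398 z [0.0014 0.0076 0.014 ] rect [382.7 265. ] [98.  45.9] 33.8
top red [281.9 264.8] 411 z [0.0004 0.0074 0.0136] rect [308.5 143.9] [46.3 98.3] 80.9
top yel [327.1 170.7] 115 z [0.0065 0.0133 0.0189] rect [609.4  -2.2] [34.8 35.1] 45.0
top yel [386.9 188.6] 135 z [0.0049 0.0566 0.0633] rect [ 541.4 -187.4] [ 53.  118.4] 89.3
top yel [191.9 200.4] 46 z [0.0198 0.026  0.0294] rect [514.  428.1] [88.3  5.3] 6.8
top yel [193.5 274.3] 224 z [0.0482 0.0538 0.0598] rect [280.4 407.2] [58.6 38.8] 20.3
```

View pics/scenecrop0.png

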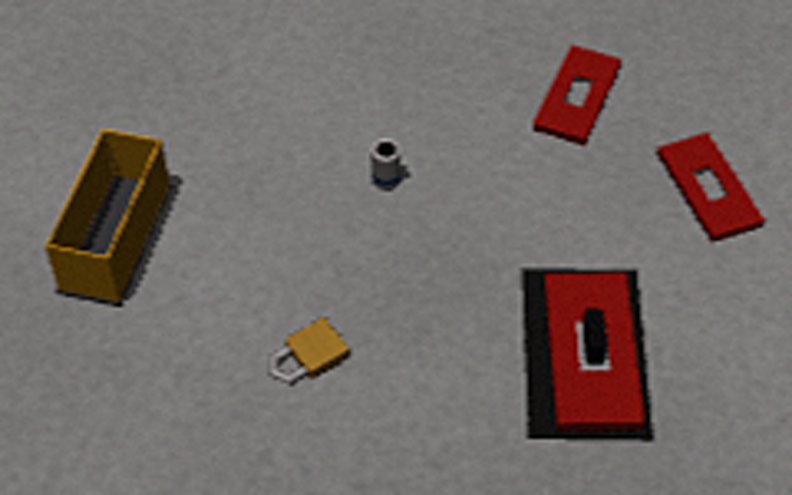

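View pics/topcrop0.png

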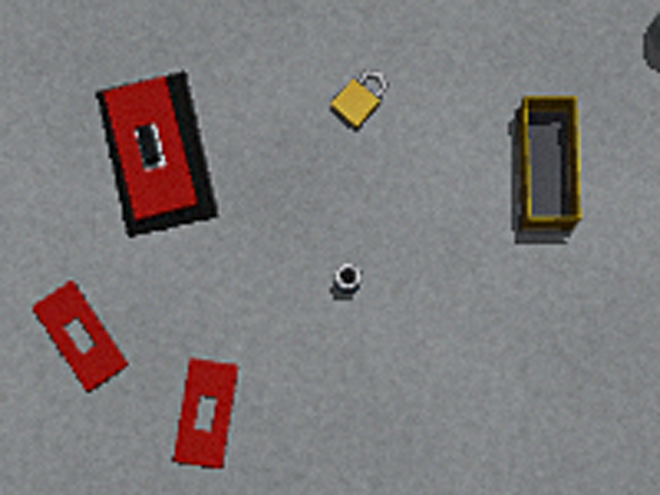

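The candidates for the red lid are the loose plates at (385,178) and (425,206), both about 98 x 46 mm, and the nested lid at (388,257), 131 x 63 mm. The nested one is the largest, and the crops confirm the black knob through it. There is only one socket, at (326,199), with a blue band at its foot. The only open tin is at (242,215); the yellow case, tape and padlock are different things. Next come the finer measurements.

```bash
cat > meas.py <<'E'
from h import *
def blob(m,near,minA=20):
    k,l,s,ce=cv2.connectedComponentsWithStats(m.astype(np.uint8))
    i=min((i for i in range(1,k) if s[i,4]>=minA),key=lambda i:np.hypot(*(ce[i]-near))); return l==i
def redmask(im):
    h=cv2.cvtColor(im,cv2.COLOR_BGR2HSV); return ((h[...,0]<8)|(h[...,0]>172))&(h[...,1]>150)&(h[...,2]>60)
def yelmask(im):
    h=cv2.cvtColor(im,cv2.COLOR_BGR2HSV); return (h[...,0]>15)&(h[...,0]<32)&(h[...,1]>120)&(h[...,2]>40)
def rect(C,m,z):
    cn=max(cv2.findContours(m.astype(np.uint8),0,1)[0],key=len)[:,0]
    return cv2.minAreaRect((ray(C,cn,z)[:,:2]*1000).astype(np.float32))
E
python3 - <<'E'
from plant import eyes
from meas import *
for n,near in (("scene",(389,256)),("top",(265,185))):
    z=np.load(f"{n}0.npz"); im=z["im"]; C=cam(eyes,n); P=cloud(C,z["d"])
    rc=rect(C,blob(redmask(im),near,100),0.017); print(n,"red",rc)
    # counter height
    Q=P[150:300,300:340].reshape(-1,3); print("z counter med",np.median(Q[:,2]))
    # up-close crops
    def crop(nm,x,y,w,h,f):
        cv2.imwrite(f"pics/{n}_{nm}.png",cv2.resize(im[y:y+h,x:x+w],None,fx=f,fy=f,interpolation=cv2.INTER_NEAREST))
    if n=="scene": crop("knob",360,225,56,66,9); crop("tin",215,180,56,66,9); crop("sock",310,183,36,32,14)
    else: crop("knob",240,155,56,62,9); crop("tin",365,160,46,56,9); crop("sock",306,208,40,34,14)
E
```

```text
scene red ((569.5703735351562, 194.8818359375), (131.2159423828125, 63.113250732421875), 14.267919540405273)
z counter med 0.001486163293868223
top red ((566.1934204101562, 197.557861328125), (132.4022674560547, 63.60206985473633), 13.843615531921387)
z counter med -0.00037206745743940966
```

```bash
cd pics; python3 - <<'E'
import cv2,numpy as np
def cat(a,o):
    I=[cv2.imread(x) for x in a]; H=max(i.shape[0] for i in I); I=[cv2.copyMakeBorder(i,0,H-i.shape[0],0,6,0,value=(255,0,255)) for i in I]
    c=np.hstack(I); print(c.shape); cv2.imwrite(o,c[:, :])
cat(["scene_knob.png","top_knob.png"],"k.png")
cat(["scene_tin.png","top_tin.png"],"t.png")
cat(["scene_sock.png","top_sock.png"],"s.png")
for f in "kts":
    i=cv2.imread(f+".png"); s=min(800/i.shape[1],600/i.shape[0],1); print(f,s); cv2.imwrite(f+"1.png",cv2.resize(i,(int(i.shape[1]*s),int(i.shape[0]*s)),interpolation=cv2.INTER_AREA))
E
```

```text
(594, 1020, 3)
(594, 930, 3)
(476, 1076, 3)
k 0.7843137254901961
t 0.8602150537634409
s 0.7434944237918215
```

View pics/k1.png

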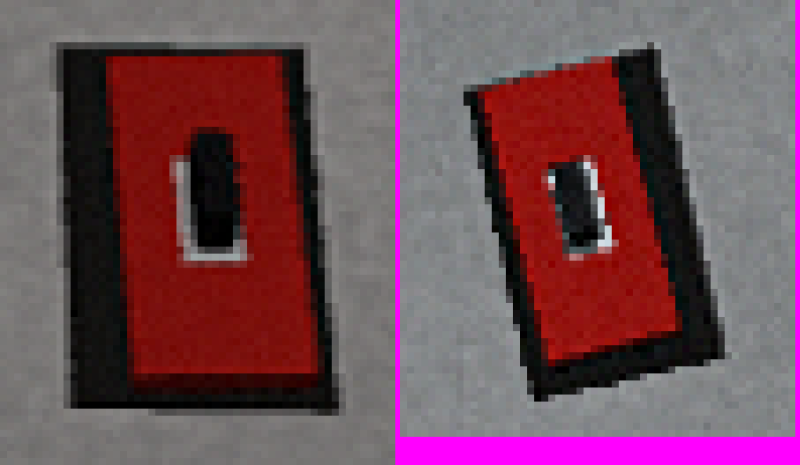

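View pics/t1.png

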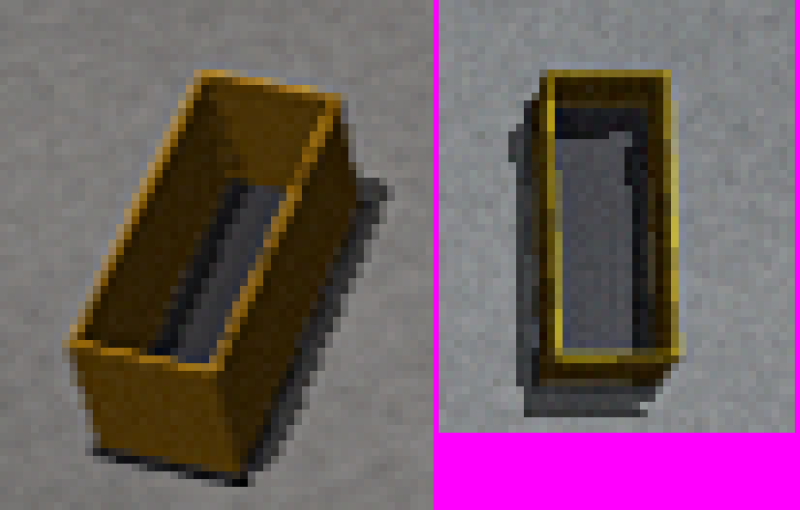

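View pics/s1.png

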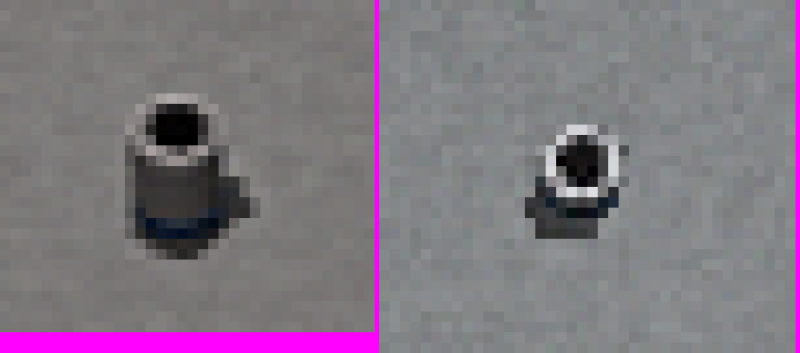

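```bash
python3 - <<'E'
from plant import eyes
from meas import *
np.set_printoptions(linewidth=200)
for n,(x,y,w,h) in (("scene",(382,241,16,23)),("top",(258,174,16,19))):
    im=np.load(f"{n}0.npz")["im"]; print(n,"cam",(lambda C:-C[1].T@C[2])(cam(eyes,n)).round(3),"origin",x,y)
    print(im[y:y+h,x:x+w,1])   # green
    print(im[y:y+h,x:x+w,2])
# tin corners
Cs,Ct=cam(eyes,"scene"),cam(eyes,"top")
f=9*.8602
s=np.array([(197,72),(343,97),(222,368),(68,343)])/f+[215,180]-.5
off=(56*9+6)*.8602
t=np.array([(542,70),(671,70),(680,361),(553,361)],float); t[:,0]-=off; t=t/f+[365,160]-.5
for C,q in((Cs,s),(Ct,t)):
    W=ray(C,q,0.06)[:,:2]*1000; print(W.round(1).tolist(),W.mean(0).round(1),cv2.minAreaRect(W.astype(np.float32)))
f=14*.7435
s=np.array([176,126])/f+[310,183]-.5
t=(np.array([582,160])-[(36*14+6)*.7435,0])/f+[306,208]-.5
print("sock",s,t,ray(Cs,s,.038),ray(Ct,t,.038))
E
```

```text
scene cam [1.224 0.214 0.996] origin 382 241
[[ 17  13  14  15  14  15  20  14   8  16  16  19  18  16  17  15]
 [ 13  13  15  13  18  15  17  18  17  16  18  14  19  16  16  15]
 [ 12  20  16  15  19  10  12  12   7  16  14  14  18  15  13  18]
 [ 16  14  17  13  15   9  14  11  10  10   6  12  14  10  15  16]
 [ 15  17  15  12  10  10  13   9  13  11  12  20  15  19  17  17]
 [ 13  17   6   8   3   4  13   6  13  13   7   9  20  12  13  16]
 [ 13  10  52  72  40   2  13   6   7  16   5  12  20  20  18  17]
 [ 15   6  79 146  99   0   8  15  12   9  23  15  11  15  12  14]
 [ 14   3  83 147 106   0   4  13  15  10  13  12  14  14  14  15]
 [ 13  10  56 133 101   0   1   4   9  11  10  23  24  13  17  12]
 [ 17   9  20 121 101   0   4  14   6  12  10  10  11  15  14  17]
 [ 18  10  20 120 106   3  10  15  11  12   7  14  17  17  13  19]
 [ 12   9  19 119 108   3   3  12   8  12   9  10  15  15  14  19]
 [ 19  13   6 118 119  32   0  13  13  13  13  10   7  13  13  16]
 [  9  13  14 115 119  34   0   6   5   6   2  25  26  17  17  17]
 [ 16   8   4 117 116  34   0   0   2   1   2  19 
[... 4431 characters left out ...]
 148 144  58  74  74  65  82 184 165 149 142 146 144]
 [156 144 144 145 147 129 186 172 137 149 150 148 145 148 138 141]
 [163 143 148 140 147 148 146 148 144 145 142 145 136 146 143 142]]
[[485.5, -217.7], [484.7, -165.8], [601.5, -166.1], [603.4, -217.5]] [ 543.8 -191.8] ((544.08642578125, -191.66757202148438), (118.58008575439453, 51.943641662597656), 0.10576914250850677)
[[602.6, -161.7], [602.0, -214.2], [481.6, -213.0], [482.3, -162.0]] [ 542.1 -187.7] ((542.1256103515625, -187.35610961914062), (52.51704025268555, 120.46665954589844), 89.42607879638672)
sock [326.40844462 194.60490921] [324.98458065 222.87131329] [[0.43478881 0.00313288 0.038     ]] [[0.43510555 0.00704186 0.038     ]]
```

```bash
python3 - <<'E'
from plant import eyes
from meas import *
print(ray(cam(eyes,"scene"),(390,248.7),.041),ray(cam(eyes,"top"),(264,182.5),.041))
# clock-free: needed yaw/pose
from plant import r
s=r.get_state(); M=R.from_quat(s["eef_rot"]).as_matrix(); print(M.round(3))
E
```

```text
[[0.56847748 0.19457002 0.041     ]] [[0.56635494 0.19849854 0.041     ]]
[[-0.001  0.417  0.909]
 [-0.002  0.909 -0.417]
 [-1.    -0.002  0.   ]]
```

Call:
carry_out --targets "1 0 0 0 0.1141;1 0 0 0 0.1141;1 0 0 0 0.1141;1 0 0 0 0.1141;1 0 0 0 0.1141;1 0 0 0 0.1141;1 0 0 0 0.1141;1 0 0 0 0.1141;1 0 0 0 0.1141;1 0 0 0 0.1141;1 0 10 28 0;1 0 10 28 0;1 0 10 28 0;1 0 10 28 0;1 0 10 28 0;1 0 10 28 0;1 0 10 28 0;1 0 10 28 0;1 0 10 28 0;1 0 10 28 0" --force 20

```text
clock: 1.77
tool_pos: [0.3605, 0.2868, 0.4046]
eef_rot: [0.5, 0.5, -0.5, 0.5]
contact_force: [1.0, -0.1, 0.2]
opening: 1.0
```

Call:
carry_out --targets "1 12 7.5 28 0;1 12 7.5 28 0;1 12 7.5 28 0;1 12 7.5 28 0;1 12 7.5 28 0;1 12 7.5 28 0;1 12 7.5 28 0;1 12 7.5 28 0;1 12 7.5 28 0;1 12 7 29.5 0;0.7 0 0 0 0;0.7 0 0 0 0"

```text
clock: 2.77
tool_pos: [0.4349, 0.0049, 0.284]
eef_rot: [-0.501, -0.499, 0.502, -0.499]
contact_force: [-0.7, 0.4, -0.6]
opening: 0.875
```

```bash
python3 - <<'E'
from plant import eyes,r
from meas import *
s=r.get_state(); print(s["tool_pos"],s["eef_rot"],s["opening"],s["contact_force"])
for n in ("scene","top"):
    im,d=eyes.snapshot(n); np.savez(f"{n}1.npz",im=im,d=d); C=cam(eyes,n)
    g=s["tool_pos"]+[0,0,-.147]; u=proj(C,g)[0]; print(n,u, proj(C,s["tool_pos"]-[0,0,.166]))
    x,y=(int(u[0])-60,int(u[1])-50); x=max(x,0);y=max(y,0)
    cv2.imwrite(f"pics/{n}1.png",cv2.resize(im[y:y+100,x:x+120],None,fx=6,fy=6,interpolation=cv2.INTER_CUBIC)); print(x,y)
E
```

```text
[0.43493776 0.00491972 0.28402783] [-0.50054657 -0.49908523  0.50165874 -0.49870389] 0.8754455603292005 [-0.69870374  0.35614038 -0.55103384]
scene [326.50314043 168.95295361] [[326.61332838 174.16431637]]
266 118
top [326.11974102 218.01209858] [[326.02754671 219.00235434]]
266 168
```

View pics/scene1.png

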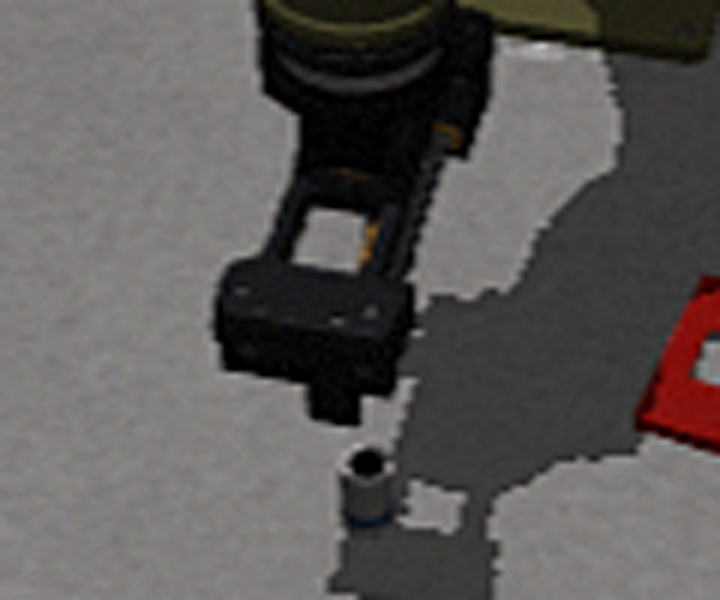

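View pics/top1.png

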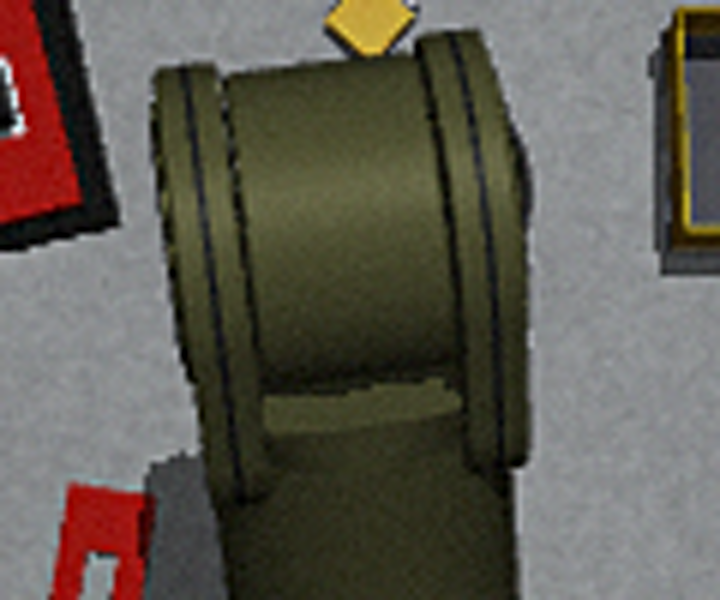

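```bash
python3 - <<'E'
from plant import eyes
from meas import *
C=cam(eyes,"scene")
for dx in (.0385,.056): print(proj(C,[[.4349+dx,.0049+e,.118] for e in (-.009,0,.009)]).round(1))
z=np.load("scene1.npz"); im=z["im"]
x,y=310,172
np.set_printoptions(linewidth=200)
print(im[y:y+20,x:x+24].sum(2)//3)
print((cloud(C,z["d"])[178:188,318:326]).mean((0,1)), np.median(cloud(C,z["d"])[178:188,318:326,1]))
E
```

```text
[[319.3 184.7]
 [322.9 185.3]
 [326.4 185.9]]
[[317.5 189.9]
 [321.1 190.5]
 [324.7 191.2]]
[[  9  12  16   9  12  17  20  22  30  33  34  32  42  35  29  30  27  29  27  23  27  18   9   2]
 [  7   8   8   8   4   8   2   7   6   5  13  12  17  25  28  34  36  41  33  28  22   3   3   0]
 [  4   2   4   9   9   7   7  12  11  10   0  13   5   9  12  10   6  12  19  18   4   9   6  20]
 [  9  11  11   4   7   4   4  10   3   5  12  10  10   9  10   8   9  11   7   7   8   1   7  17]
 [  8   6   6   9   7   7   6   6   7   4   4   5   7  10  13   9   9   3  12   1  13   7   0  29]
 [  7   7  10   6   8   8   2   8  11   4  13   6   4   4   7   5   7   1  10   3   9   1  17  50]
 [ 11   5   2  10   0  12   9  10   7   2   6   2   5   4   8   7  10   3   6   9   4   5  44  60]
 [  2   2   0  14   1   0   3   4   0   9   3   6   7  11   6  20  17  17   8   6   7   3  44  60]
 [  1   0   0   0   0   1   0   2   2   7   8   9   5   6   0  13  19  19  10   0   8   0  40  57]
 [136 115  95  75  32  17   8   0   8  10   6   0  10  12   6   8   3   4   6  11   6   0  94 140]
 [130 123 129 134 
[... 328 characters left out ...]
   8  11   6   0 106 142 130 126 127 126 129  94]
 [125 126 130 128 132 136 119  54   0   2   2   3   9   1   2   0  96 138 126 125 128 128 132  95]
 [122 121 125 130 127 130 136  85   0   0   0   0   6   0   0   8 102 135 126 129 132 132 137 102]
 [128 127 125 123 125 129 133 133 112  95  75  35   0   0   0   0  94 135 124 124 126 130  98  56]
 [127 125 126 127 128 132 127 131 133 137 140 138 143 142 115 112 131 129 124 126 128 135 101  54]
 [131 129 133 132 131 131 128 127 128 128 133 135 140 138 132 126 128 131 134 129 131 137 101  52]
 [130 131 128 126 129 129 130 130 131 129 134 133 130 128 127 130 132 138 137 135 135  98  55  54]]
[0.50635196 0.01095473 0.16539928] 0.011092487227310582
```

The scene camera agrees with the gripper to about 1 mm sideways, and tin-minus-knob is the same in both cameras at (-24.5, -386.3) mm. Now I descend on the socket.

Call:
carry_out --targets "0.7 20 0 0 0;0.7 20 0 0 0;0.7 20 0 0 0;0.7 20 0 0 0;0.7 15 0 0 0;0.7 8 0 0 0;0.7 6 0 0 0;0.7 0 0 0 0;0 0 0 0 0;0 0 0 0 0;0 0 0 0 0;0 0 0 0 0;0 0 0 0 0;0 0 0 0 0;0 0 0 0 0;0 0 0 0 0" --force 20

```text
clock: 4.2
tool_pos: [0.4447, 0.0065, 0.1933]
eef_rot: [-0.495, -0.504, 0.505, -0.496]
contact_force: [-1.1, -0.5, 1.7]
opening: 0.276
```

```bash
python3 - <<'E'
from plant import eyes,r
from meas import *
s=r.get_state(); print(s["tool_pos"],s["eef_rot"],s["opening"]*88,s["contact_force"])
for n in ("scene",):
    im,d=eyes.snapshot(n); np.savez(f"{n}2.npz",im=im,d=d); C=cam(eyes,n)
    g=s["tool_pos"]+[0,0,-.147]; u=proj(C,g)[0]; print(n,u)
    x,y=(int(u[0])-60,int(u[1])-50); x=max(x,0);y=max(y,0)
    cv2.imwrite(f"pics/{n}2.png",cv2.resize(im[y:y+100,x:x+120],None,fx=6,fy=6,interpolation=cv2.INTER_CUBIC)); print(x,y)
E
```

```text
[0.44466472 0.00654061 0.19333916] [-0.49533676 -0.50397606  0.50458641 -0.4960264 ] 24.278649432627084 [-1.10850988 -0.54078788  1.67769766]
scene [326.71418355 195.55954149]
266 145
```

View pics/scene2.png

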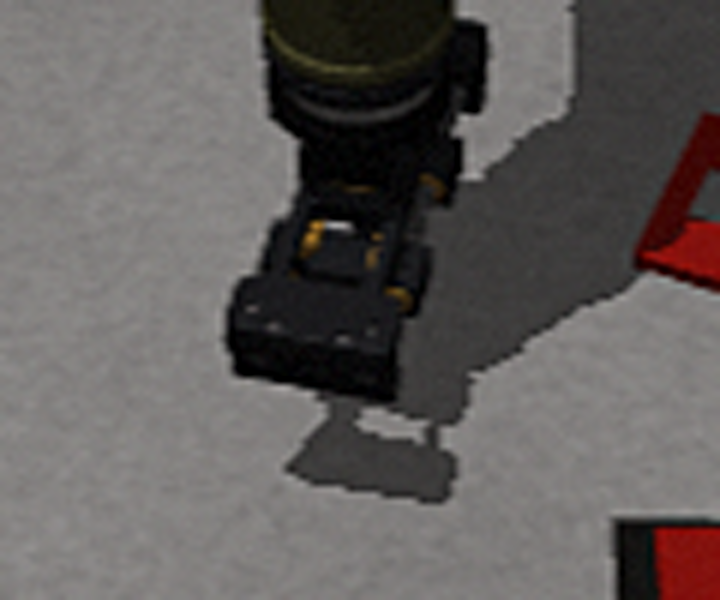

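```bash
python3 - <<'E'
from plant import eyes,r
from meas import *
s=r.get_state(); print(s["q"].round(3)); M=R.from_quat(s["eef_rot"]).as_matrix(); print(M.round(4))
im=np.load("scene2.npz")["im"]
cv2.imwrite("pics/s2b.png",cv2.resize(im[185:225,295:360],None,fx=12,fy=12,interpolation=cv2.INTER_CUBIC))
E
```

```text
[-0.092  0.896 -0.042  2.23   0.765  0.046 -0.883]
[[-1.720e-02  9.999e-01  1.000e-04]
 [-1.300e-03  1.000e-04 -1.000e+00]
 [-9.999e-01 -1.720e-02  1.300e-03]]
```

View pics/s2b.png

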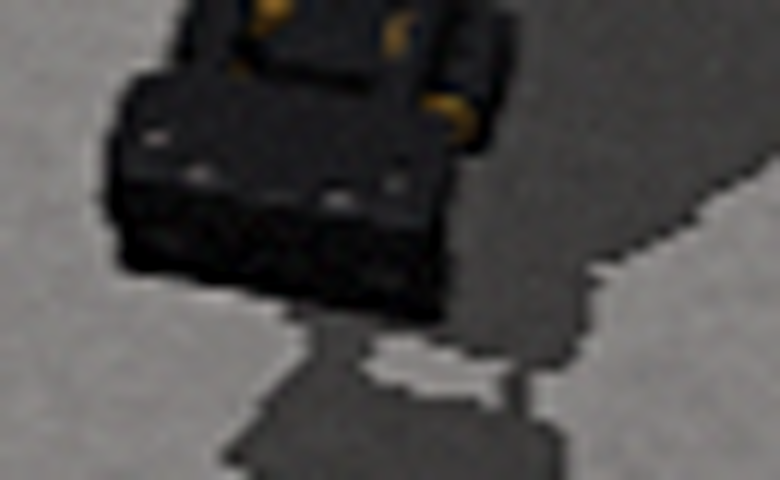

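Joint 6 hit its lower limit (0.046 against 0.04), so the arm stopped 18 mm high and 10 mm outward. The jaws still closed to 24.3 mm, which is the socket's diameter. I'll lift gently and check whether it is held.

Call:
carry_out --targets "0 -6 0 0 0;0 -10 0 0 0;0 -15 0 0 0;0 -15 0 0 0;0 -15 0 0 0;0 -15 0 0 0;0 -15 0 0 0;0 0 0 0 0" --force 30

```text
clock: 4.92
tool_pos: [0.4471, 0.0065, 0.2865]
eef_rot: [-0.497, -0.503, 0.503, -0.497]
contact_force: [0.7, 0.2, -0.8]
opening: 0.266
```

```bash
cat > look.py <<'E'
import sys
from plant import eyes,r
from meas import *
def look(tag,names=("scene",),hw=(60,50),f=6,at=None,dz=-.147):
    s=r.get_state(); print("t",round(s["clock"],2),s["tool_pos"].round(4),s["eef_rot"].round(4),"open",round(s["opening"]*88,2),"F",s["contact_force"].round(2),"q",s["q"].round(2))
    for n in names:
        im,d=eyes.snapshot(n); np.savez(f"{n}{tag}.npz",im=im,d=d); C=cam(eyes,n)
        g=np.array(at) if at is not None else s["tool_pos"]+[0,0,dz]
        u=proj(C,g)[0]; x=int(np.clip(u[0]-hw[0],0,640-2*hw[0])); y=int(np.clip(u[1]-hw[1],0,400-2*hw[1])); print(n,u.round(1),"crop",x,y)
        cv2.imwrite(f"pics/{n}{tag}.png",cv2.resize(im[y:y+2*hw[1],x:x+2*hw[0]],None,fx=f,fy=f,interpolation=cv2.INTER_CUBIC))
E
python3 -c "
from look import *
look('3',('scene','top'))"
```

```text
t 4.92 [0.4471 0.0065 0.2865] [-0.4971 -0.5028  0.5033 -0.4968] open 23.37 F [ 0.67  0.23 -0.84] q [ 0.1   0.71 -0.34  2.18  0.65  0.36 -0.79]
scene [325.9 171.9] crop 265 121
top [325.5 213.8] crop 265 163
```

View pics/scene3.png

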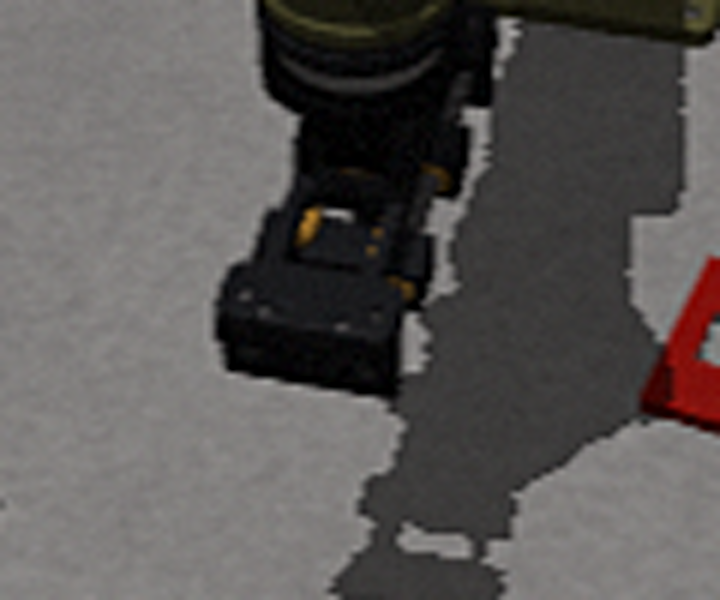

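Call:
carry_out --targets "0 -5 12 24.5 0;0 -5 12 24.5 0;0 -5 12 24.5 0;0 -5 12 24.5 0;0 -5 12 24.5 0;0 -5 12 24.5 0;0 -5 12 24.5 0;0 -5 12 24.5 0;0 0 0 0 0.12;0 0 0 0 0.12;0 0 0 0 0.12;0 0 0 0 0.12;0 0 0 0 0.12;0 0 0 0 0.12;0 0 0 0 0.12;0 0 0 0 0.12;0 0 0 0 0.12;0 0 0 0 0"

```text
clock: 6.52
tool_pos: [0.5429, -0.1889, 0.3215]
eef_rot: [-0.679, -0.172, 0.693, -0.17]
contact_force: [-0.5, 0.5, -0.8]
opening: 0.272
```

```bash

python3 -c "
from look import *
look('4',('scene','top'),dz=-.17)"
```

```text
t 6.52 [ 0.5429 -0.1889  0.3215] [-0.6794 -0.172   0.6928 -0.1701] open 23.97 F [-0.49  0.52 -0.79] q [ 0.38  0.74 -0.23  1.79  0.26  0.66 -1.08]
scene [236.9 183.3] crop 176 133
top [391.3 180.3] crop 331 130
```

View pics/scene4.png

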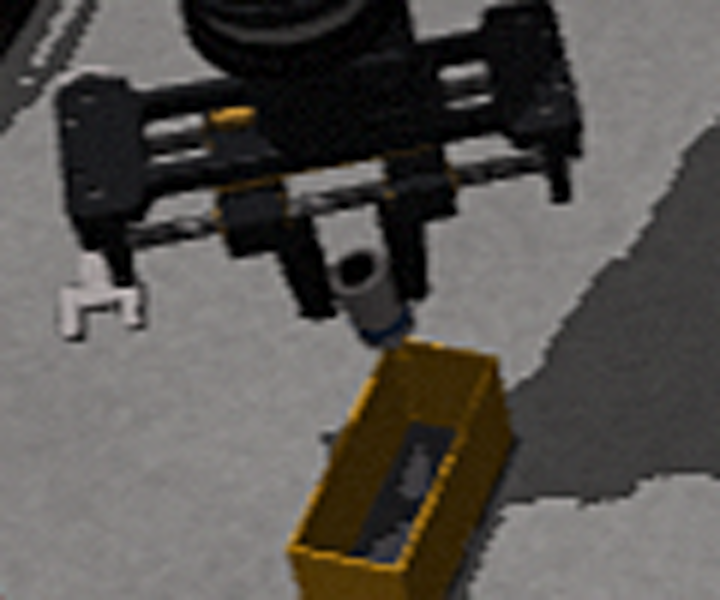

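View pics/top4.png

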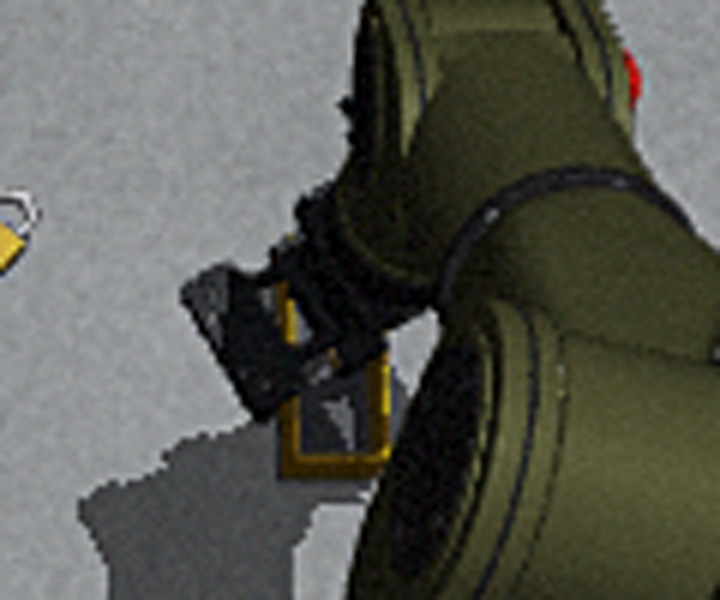

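```bash
python3 - <<'E'
from plant import eyes,r
from meas import *
from scipy.optimize import least_squares
s=r.get_state(); M=R.from_quat(s["eef_rot"]).as_matrix(); C=cam(eyes,"scene")
im=np.load("scene4.npz")["im"]
cv2.imwrite("pics/s4b.png",cv2.resize(im[165:195,218:252],None,fx=20,fy=20,interpolation=cv2.INTER_CUBIC))
obs=np.array([[358,268],[387,332]])/6+[176,133]-.42
def pts(p):
    a,h,th=p; c=s["tool_pos"]+M@np.array([h,0,a]); ax=M@np.array([-np.cos(th),0,np.sin(th)])
    return np.array([c+.019*ax,c-.019*ax])
f=least_squares(lambda p:(proj(C,pts(p))-obs).ravel(),[0,.16,0.2]); print(f.x,f.fun); print(pts(f.x), s["tool_pos"]-[0,0,.166])
E
```

```text
[0.0169322  0.19046532 0.08204781] [ 1.00713051 -0.18420698 -1.08136322  0.1993683 ]
[[ 0.52343724 -0.19795643  0.15063851]
 [ 0.52546814 -0.19653425  0.11271948]] [ 0.54291736 -0.18891727  0.15581956]
```

View pics/s4b.png

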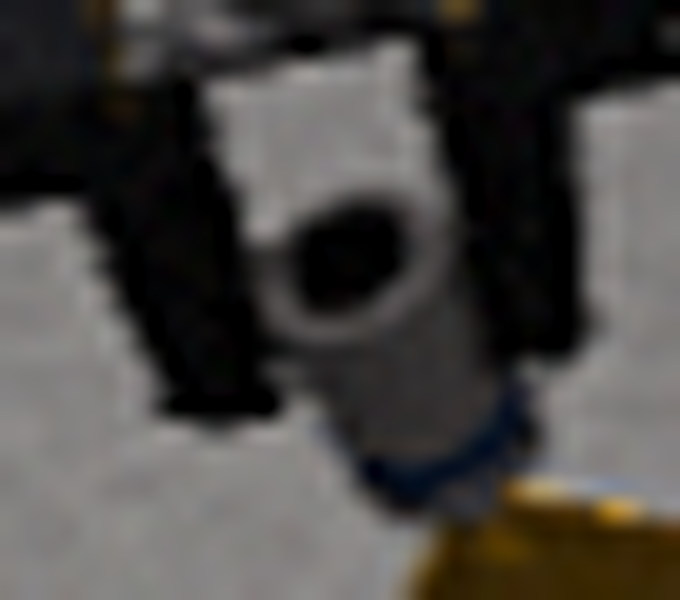

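```bash
python3 - <<'E'
from plant import eyes,r
from meas import *
from scipy.optimize import least_squares
s=r.get_state(); M=R.from_quat(s["eef_rot"]).as_matrix(); C=cam(eyes,"scene")
obs=np.array([[355,250],[455,472]])/20+[218,165]-.48
# finger tip check: pads centre pixel at tips
for sg in (-1,1): print(proj(C,s["tool_pos"]+M@np.array([.166,sg*.021,0])))
def pts(p):
    a,h,th=p; c=s["tool_pos"]+M@np.array([h,0,a]); ax=M@np.array([-np.cos(th),0,np.sin(th)])
    return np.array([c+.019*ax,c-.019*ax])
for a in (0,.004,.008,.012):
    f=least_squares(lambda p:(proj(C,pts([a,*p]))-obs).ravel(),[.16,0.2]); print(a,f.x,f.fun.round(2))
E
```

```text
[[245.65108327 179.38612657]]
[[228.14155935 182.8923818 ]]
0 [0.17190878 0.10121036] [ 0.62 -0.08 -1.53  0.31]
0.004 [0.17630636 0.10686422] [ 0.7  -0.1  -1.46  0.29]
0.008 [0.18070404 0.11255312] [ 0.78 -0.12 -1.39  0.27]
0.012 [0.1851018  0.11827767] [ 0.85 -0.14 -1.31  0.25]
```

The socket is held between the fingers by its upper 10 mm, at crop pixels (355,250) to (455,470), and tilts by about 6°. Next I turn the jaws along the tin, lower it to just above the floor, and open only partly.

Call:
carry_out --targets "0 0 0 0 -0.12;0 0 0 0 -0.12;0 0 0 0 -0.12;0 0 0 0 -0.12;0 0 0 0 -0.12;0 0 0 0 -0.12;0 0 0 0 -0.12;0 0 0 0 -0.12;0 0 0 0 -0.12;0 15 0 -2 0;0 18 0 0 0;0 18 0 0 0;0 18 0 0 0;0 18 0 0 0;0 14 0 0 0;0 10 0 0 0;0 6 0 0 0;0 0 0 0 0"

```text
clock: 8.12
tool_pos: [0.5407, -0.1873, 0.2046]
eef_rot: [0.495, 0.505, -0.504, 0.496]
contact_force: [0.4, -0.2, -1.3]
opening: 0.265
```

Call:
carry_out --targets "0 3 0 0 0;0 3 0 0 0;0 0 0 0 0;0.45 0 0 0 0;0.45 0 0 0 0;0.45 0 0 0 0;0.45 0 0 0 0;0.45 -10 0 0 0;0.45 -15 0 0 0;0.45 -20 0 0 0;0.45 -20 0 0 0;0.45 -20 0 0 0;0.45 -20 0 0 0;0.45 0 0 0 0"

```text
clock: 9.28
tool_pos: [0.5441, -0.1872, 0.3092]
eef_rot: [-0.497, -0.502, 0.503, -0.498]
contact_force: [-0.0, 0.2, 0.4]
opening: 0.448
```

```bash

python3 -c "
from look import *
look('5',('scene',),at=(.54,-.19,.06))"
```

```text
t 9.28 [ 0.5441 -0.1872  0.3092] [-0.497  -0.5019  0.503  -0.4982] open 39.39 F [-0.04  0.18  0.42] q [ 0.55  0.8  -0.52  1.79  0.58  0.72 -0.29]
scene [242.7 206.4] crop 182 156
```

View pics/scene5.png

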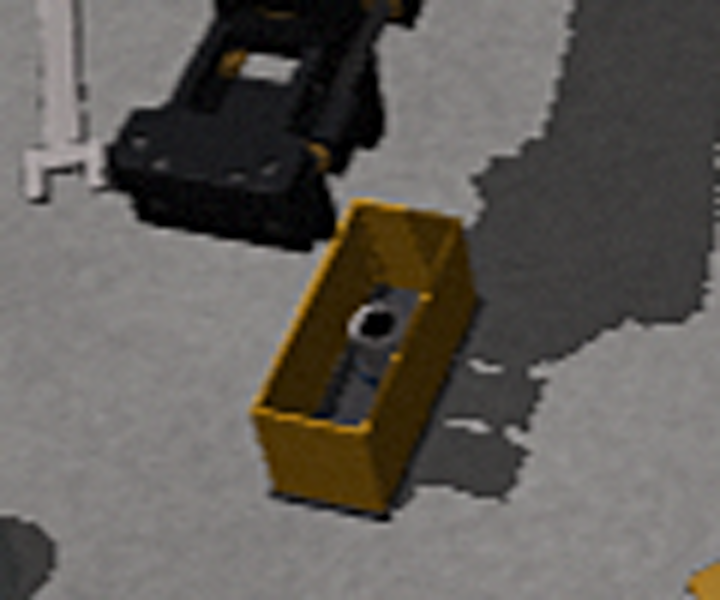

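The socket stands upright in the tin at crop (375,322). Next I check the tool's tilt and compute the move to the knob.

```bash
python3 - <<'E'
from plant import r
from meas import *
s=r.get_state(); M=R.from_quat(s["eef_rot"]).as_matrix(); print(M.round(4)); y=M[:,1]; print("yaw y",np.degrees(np.arctan2(y[1],y[0])), "tilt deg",np.degrees(M[:2,0]))
E
```

```text
[[-1.220e-02  9.999e-01 -0.000e+00]
 [-2.000e-03 -1.000e-04 -1.000e+00]
 [-9.999e-01 -1.220e-02  2.000e-03]]
yaw y -0.003691363773501815 tilt deg [-0.69688126 -0.11606715]
```

Call:
carry_out --targets "0.5 0 1.6 -24 0;0.5 0 1.6 -24 0;0.5 0 1.6 -24 0;0.5 0 1.6 -24 0;0.5 0 1.6 -24 0;0.5 0 1.6 -24 0;0.5 0 1.6 -24 0;0.5 0 1.6 -24 0;0.5 0 1.6 -24 0;0.5 0 1.6 -24 0;0.5 0 1.6 -24 0;0.5 0 1.6 -24 0;0.5 0 1.6 -24 0;0.5 0 1.6 -24 0;0.5 0 1.6 -24 0;0.5 0 2 -23 0;0.5 0 0 0 0"

```text
clock: 10.75
tool_pos: [0.5676, 0.2018, 0.3037]
eef_rot: [0.495, 0.507, -0.501, 0.496]
contact_force: [1.1, 0.4, 0.3]
opening: 0.497
```

Call:
carry_out --targets "0.5 0 0 0 0.1205;0.5 0 0 0 0.1205;0.5 0 0 0 0.1205;0.5 0 0 0 0.1205;0.5 0 0 0 0.1205;0.5 0 0 0 0.1205;0.5 0 0 0 0.1205;0.5 0 0 0 0.1205;0.5 0 0 0 0.1205;0.5 0 0 0 0.1205;0.5 0 0 0 0.1205;0.5 10 0 0 0;0.5 15 0 0 0;0.5 15 0 0 0;0.5 10 0 0 0;0.5 0 0 0 0;0.5 0 0 0 0"

```text
clock: 12.17
tool_pos: [0.5676, 0.1953, 0.2531]
eef_rot: [-0.695, -0.087, 0.708, -0.087]
contact_force: [-0.2, -0.1, 0.2]
opening: 0.498
```

```bash
cat > st.py <<'E'
from plant import r
from meas import *
s=r.get_state(); M=R.from_quat(s["eef_rot"]).as_matrix(); y=M[:,1]
print("t",round(s["clock"],2),"tcp",s["tool_pos"].round(4),"grasp",(s["tool_pos"]+.147*M[:,0]).round(4),"yaw",np.degrees(np.arctan2(y[1],y[0])).round(2),"tilt",M[:2,0].round(4),"open",round(s["opening"]*88,2),"F",s["contact_force"].round(2),"m",s["moment"].round(2),"q",s["q"].round(2))
E
python3 st.py; python3 -c "
from look import *
look('6',('scene',),at=(.567,.196,.06))"
```

```text
t 12.17 tcp [0.5676 0.1953 0.2531] grasp [0.5648 0.195  0.1061] yaw -75.87 tilt [-0.0188 -0.0019] open 43.81 F [-0.2 -0.1  0.2] m [-0.    0.05  0.01] q [-0.36  0.87 -0.09  1.75  0.12  0.55 -1.84]
t 12.17 [0.5676 0.1953 0.2531] [-0.695  -0.0871  0.7084 -0.0868] open 43.81 F [-0.2 -0.1  0.2] q [-0.36  0.87 -0.09  1.75  0.12  0.55 -1.84]
scene [391.4 243.9] crop 331 193
```

View pics/scene6.png

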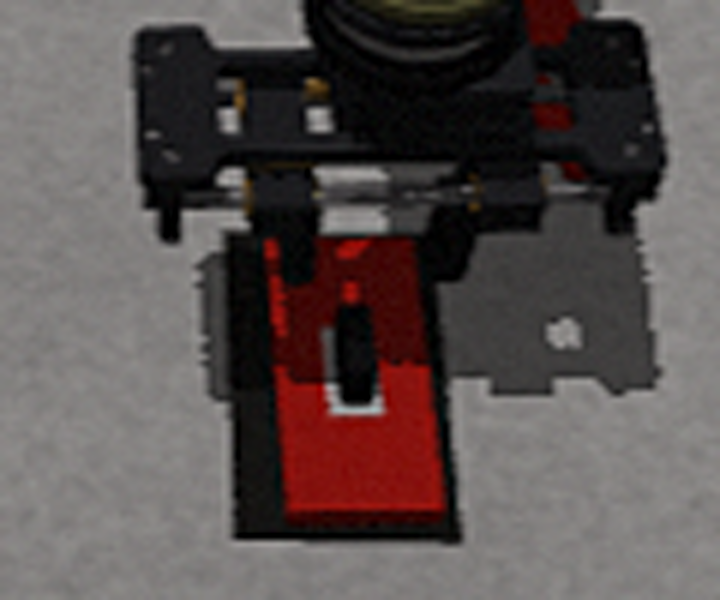

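Call:
carry_out --targets "0.5 15 0 -2 0;0.5 15 0 -2 0;0.5 15 0 0 0;0.5 10 0 0 0;0.5 6 0 0 0;0.5 2 0 0 0;0.5 0 0 0 0;0.5 0 0 0 0" --force 35

```text
clock: 12.88
tool_pos: [0.571, 0.1967, 0.1916]
eef_rot: [-0.696, -0.087, 0.707, -0.086]
contact_force: [0.3, 0.3, 0.9]
opening: 0.501
```

```bash
python3 st.py; python3 -c "
from look import *
look('7',('scene',),at=(.567,.196,.06))"
```

```text
t 12.88 tcp [0.571  0.1967 0.1916] grasp [0.5687 0.1966 0.0446] yaw -75.93 tilt [-0.0158 -0.0007] open 44.07 F [0.32 0.25 0.92] m [-0.05  0.1  -0.01] q [-0.36  0.97 -0.07  1.75  0.13  0.44 -1.85]
t 12.88 [0.571  0.1967 0.1916] [-0.6962 -0.087   0.7073 -0.0862] open 44.07 F [0.32 0.25 0.92] q [-0.36  0.97 -0.07  1.75  0.13  0.44 -1.85]
scene [391.4 243.9] crop 331 193
```

View pics/scene7.png

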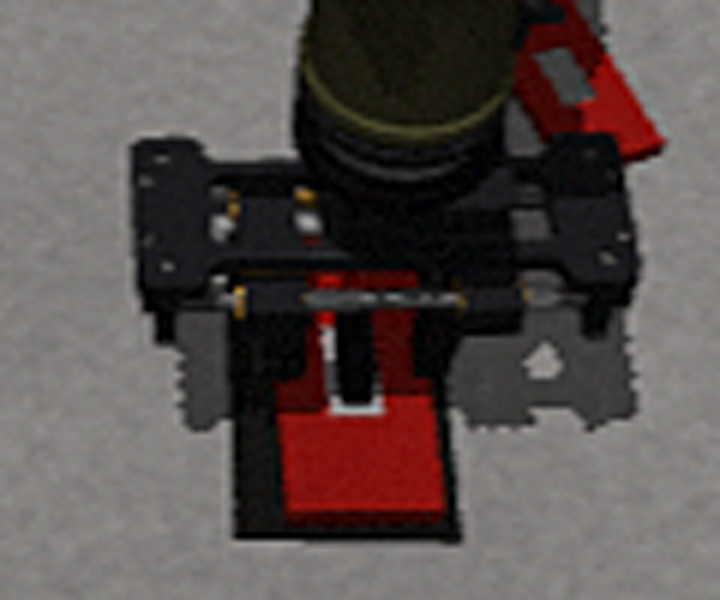

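Call:
carry_out --targets "0.5 3 0 0 0;0.5 2 0 0 0;0.5 0 0 0 0;0 0 0 0 0;0 0 0 0 0;0 0 0 0 0;0 0 0 0 0;0 0 0 0 0;0 0 0 0 0;0 0 0 0 0;0 0 0 0 0;0 0 0 0 0" --force 40

```text
clock: 13.93
tool_pos: [0.5706, 0.1964, 0.186]
eef_rot: [-0.696, -0.087, 0.708, -0.086]
contact_force: [-1.0, -0.5, 0.9]
opening: 0.152
```

```bash
python3 st.py
```

```text
t 13.93 tcp [0.5706 0.1964 0.186 ] grasp [0.5682 0.1962 0.039 ] yaw -75.94 tilt [-0.0168 -0.0014] open 13.41 F [-0.96 -0.47  0.91] m [-0.29  0.06  0.06] q [-0.37  0.98 -0.07  1.75  0.13  0.43 -1.85]
```

Call:
carry_out --targets "0 -3 0 0 0;0 -5 0 0 0;0 -8 0 0 0;0 -12 0 0 0;0 -15 0 0 0;0 -15 0 0 0;0 -15 0 0 0;0 -15 0 0 0;0 -12 0 0 0;0 -8 0 0 0;0 -4 0 0 0;0 0 0 0 0"

```text
clock: 14.93
tool_pos: [0.5727, 0.1968, 0.2989]
eef_rot: [-0.696, -0.087, 0.707, -0.086]
contact_force: [0.2, -0.2, -3.9]
opening: 0.156
```

```bash
python3 st.py;  python3 -c "
from look import *
look('8',('scene','top'),dz=-.15)"
```

```text
t 14.93 tcp [0.5727 0.1968 0.2989] grasp [0.5704 0.1968 0.1519] yaw -75.94 tilt [-0.0154 -0.0005] open 13.69 F [ 0.22 -0.22 -3.92] m [ 0.02  0.1  -0.03] q [-0.35  0.8  -0.1   1.71  0.11  0.65 -1.83]
t 14.93 [0.5727 0.1968 0.2989] [-0.6963 -0.0871  0.7072 -0.0861] open 13.69 F [ 0.22 -0.22 -3.92] q [-0.35  0.8  -0.1   1.71  0.11  0.65 -1.83]
scene [395.1 223.3] crop 335 173
top [260.7 172.2] crop 200 122
```

View pics/scene8.png

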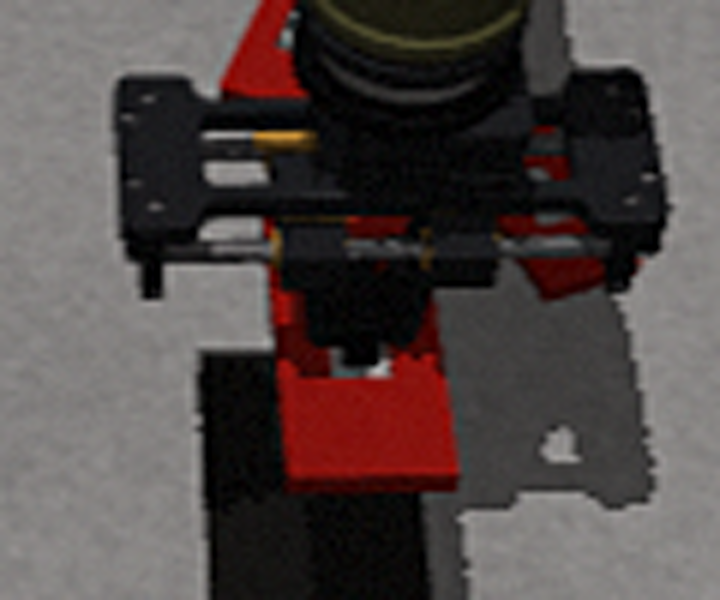

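Both lids are held level; the red cap is seen at crop (290-455, 360-490), with a 3.9 N load. I turn to the tin's heading and travel there.

Call:
carry_out --targets "0 0 0 0 0.06;0 0 0 0 0.0635;0 0 0 0 0.0635;0 0 0 0 0.06;0 0 8 1 0;0 0 16 1 0;0 0 24 1.5 0;0 0 24 1.5 0;0 0 24 1.5 0;0 0 24 1.5 0;0 0 24 1.5 0;0 0 24 1.5 0;0 0 24 1.5 0;0 0 24 1.5 0;0 0 24 1.5 0;0 0 24 1.5 0;0 0 24 1.5 0;0 0 24 1.5 0;0 0 24 1.5 0;0 0 24 1.5 0"

```text
clock: 16.7
tool_pos: [0.548, -0.165, 0.2981]
eef_rot: [-0.701, 0.0, 0.714, -0.0]
contact_force: [1.0, 0.5, -3.5]
opening: 0.153
```

```bash
python3 st.py
```

```text
t 16.7 tcp [ 0.548  -0.165   0.2981] grasp [ 0.5453 -0.1652  0.1511] yaw -90.01 tilt [-0.0185 -0.0011] open 13.43 F [ 1.05  0.54 -3.52] m [ 0.    0.05 -0.  ] q [ 0.27  0.77 -0.11  1.82  0.15  0.58 -1.5 ]
```

Call:
carry_out --targets "0 5 12 0 0;0 10 8 0 0;0 10 4 0 0;0 5 0 0 0;0 0 0 0 0;0 0 0 0 0;0 0 0 0 0"

```text
clock: 17.28
tool_pos: [0.5489, -0.1857, 0.2687]
eef_rot: [-0.701, -0.0, 0.713, -0.0]
contact_force: [0.4, -0.7, -2.8]
opening: 0.155
```

```bash
python3 st.py;  python3 -c "
from look import *
look('9',('scene','top'),dz=-.17)"
```

```text
t 17.28 tcp [ 0.5489 -0.1857  0.2687] grasp [ 0.5464 -0.1857  0.1218] yaw -89.94 tilt [-0.0166 -0.0002] open 13.68 F [ 0.42 -0.7  -2.82] m [ 0.    0.1  -0.02] q [ 0.31  0.82 -0.11  1.81  0.16  0.53 -1.47]
t 17.28 [ 0.5489 -0.1857  0.2687] [-7.012e-01 -3.000e-04  7.129e-01 -4.000e-04] open 13.68 F [ 0.42 -0.7  -2.82] q [ 0.31  0.82 -0.11  1.81  0.16  0.53 -1.47]
scene [240.7 199.5] crop 180 149
top [387.8 182.3] crop 327 132
```

View pics/scene9.png

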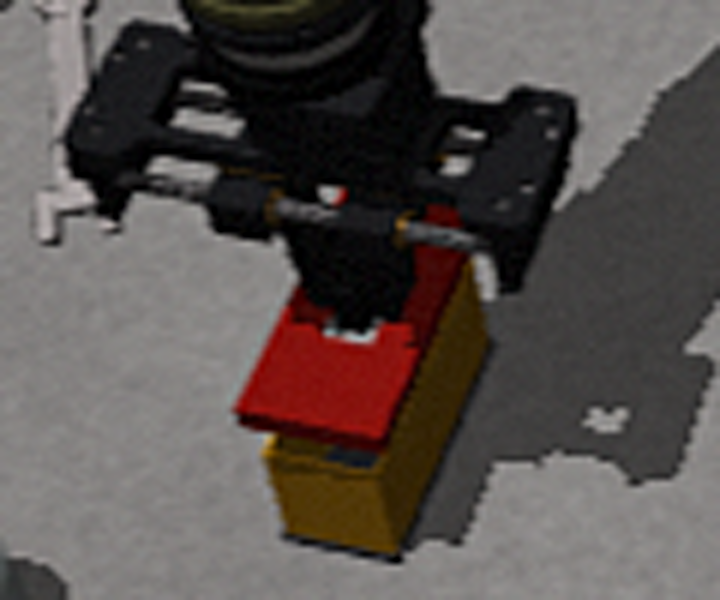

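View pics/top9.png

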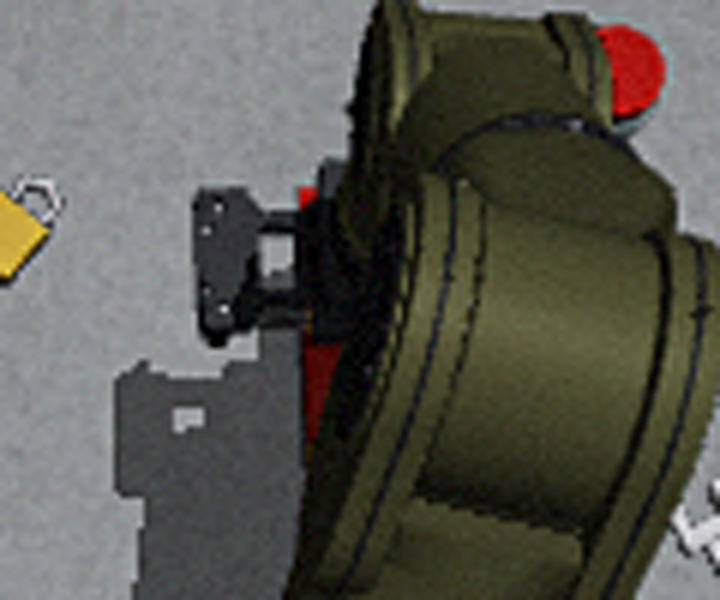

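Call:
carry_out --targets "0 5 2.3 1.1 0;0 8 2 1 0;0 6 0 0 0;0 0 0 0 0;0 0 0 0 0"

```text
clock: 17.8
tool_pos: [0.5457, -0.1916, 0.2491]
eef_rot: [-0.701, 0.001, 0.714, 0.0]
contact_force: [0.1, 0.1, -4.0]
opening: 0.151
```

```bash
python3 st.py;  python3 -c "
from look import *
look('10',('scene',),dz=-.17,f=7)"; python3 - <<'E'
from plant import eyes,r
from meas import *
# red lid rect in scene at its top height; knob->TCP: red top z
s=r.get_state(); zt=s["tool_pos"][2]-.186+.017
im=np.load("scene10.npz")["im"]; C=cam(eyes,"scene")
m=blob(redmask(im),(238,212),60); ys,xs=np.nonzero(m); print(zt,ys.max(),xs.min(),xs.max())
y0,x0=195,210
hsv=cv2.cvtColor(im,cv2.COLOR_BGR2HSV)
cv2.imwrite("pics/s10b.png",cv2.resize(im[190:250,212:272],None,fx=10,fy=10,interpolation=cv2.INTER_CUBIC))
E
```

```text
t 17.8 tcp [ 0.5457 -0.1916  0.2491] grasp [ 0.543  -0.1917  0.1021] yaw -90.1 tilt [-0.0183 -0.0007] open 13.3 F [ 0.14  0.14 -4.04] m [ 0.01  0.13 -0.  ] q [ 0.31  0.85 -0.1   1.82  0.17  0.49 -1.47]
t 17.8 [ 0.5457 -0.1916  0.2491] [-7.006e-01  8.000e-04  7.135e-01  4.000e-04] open 13.3 F [ 0.14  0.14 -4.04] q [ 0.31  0.85 -0.1   1.82  0.17  0.49 -1.47]
scene [240.2 203.2] crop 180 153
0.08044821341058737 224 219 255
```

View pics/s10b.png

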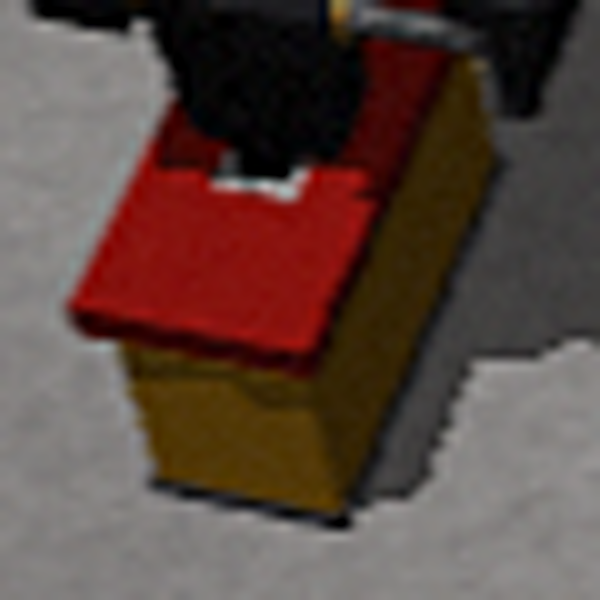

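```bash
python3 - <<'E'
from plant import eyes
from meas import *
C=cam(eyes,"scene")
p=np.array([[72,303],[312,357],[150,170]])/10+[212,190]-.45
print((ray(C,p,.0805)*1000).round(1))
# bottom edges of front face
p=np.array([[80,325],[308,378]])/10+[212,190]-.45
print((ray(C,p,.0695)*1000).round(1))
E
```

```text
[[ 608.2 -223.4   80.5]
 [ 610.3 -160.6   80.5]
 [ 564.7 -220.2   80.5]]
[[ 606.8 -224.1   69.5]
 [ 609.1 -163.8   69.5]]
```

```bash
python3 - <<'E'
from plant import eyes
from meas import *
C=cam(eyes,"scene")
def edge(img,rows,c0,c1,side,th):
    P=[]
    for v in rows:
        row=img[v].astype(float)
        a,b=c0(v),c1(v)
        seg=row[a:b]; g=np.diff(seg); k=np.argmax(np.abs(g)); 
        # centroid of gradient around
        lo,hi=max(k-1,0),min(k+2,len(g)); w=np.abs(g[lo:hi]); P.append((a+ (w*(np.arange(lo,hi)+.5)).sum()/w.sum(),v))
    return np.array(P)
im=np.load("scene10.npz")["im"]; g=im[...,1].astype(float)
# left edge of red: green channel gray130->15
L=edge(g,range(206,219),lambda v:int(218+(219-v)*.55)-4,lambda v:int(218+(219-v)*.55)+6,0,0); print(L.round(1).tolist())
W=ray(C,L,.0805); f=np.polyfit(W[:,0],W[:,1],1); print("red left yaw",np.degrees(np.arctan(f[0])),"y at .5437",np.polyval(f,.5437), W[[0,-1]], (np.polyval(f,W[:,0])-W[:,1]).std())
im=np.load("scene0.npz")["im"]; g=im[...,1].astype(float)-im[...,0]  # yellow: g-b
L=edge(g,range(193,223),lambda v:int(224+(224-v)*.49)-5,lambda v:int(224+(224-v)*.49)+3,0,0); print(L.round(1).tolist())
W=ray(C,L,.06); f=np.polyfit(W[:,0],W[:,1],1); print("tin left yaw",np.degrees(np.arctan(f[0])),"y at .5437",np.polyval(f,.5437),(np.polyval(f,W[:,0])-W[:,1]).std())
E
```

```text
[[225.3, 206.0], [225.1, 207.0], [224.3, 208.0], [224.0, 209.0], [223.2, 210.0], [223.1, 211.0], [222.2, 212.0], [222.1, 213.0], [221.3, 214.0], [221.1, 215.0], [220.3, 216.0], [220.2, 217.0], [219.3, 218.0]]
red left yaw -0.2895992192426419 y at .5437 -0.22354020853506182 [[ 0.56373609 -0.22388136  0.0805    ]
 [ 0.60260184 -0.22420151  0.0805    ]] 0.00040569402078509604
[[237.8, 193.0], [237.4, 194.0], [236.8, 195.0], [238.3, 196.0], [235.8, 197.0], [237.3, 198.0], [234.8, 199.0], [236.3, 200.0], [233.9, 201.0], [235.3, 202.0], [232.9, 203.0], [234.3, 204.0], [231.9, 205.0], [231.5, 206.0], [230.9, 207.0], [232.1, 208.0], [229.8, 209.0], [231.1, 210.0], [229.0, 211.0], [230.1, 212.0], [227.9, 213.0], [229.1, 214.0], [226.9, 215.0], [228.1, 216.0], [226.2, 217.0], [225.8, 218.0], [225.2, 219.0], [224.8, 220.0], [224.4, 221.0], [223.7, 222.0]]
tin left yaw -0.9993147889784217 y at .5437 -0.21688488020846888 0.0020200138185328845
```

Red front edge and sides agree with the tin to about 1 mm, with yaw -0.3°. I trim 1 mm each way and lower slowly, watching the force.

Call:
carry_out --targets "0 2 -1 -1 0;0 2 0 0 0;0 2 0 0 0;0 2 0 0 0;0 0 0 0 0"

```text
clock: 18.27
tool_pos: [0.5467, -0.1905, 0.2414]
eef_rot: [-0.701, 0.001, 0.713, 0.0]
contact_force: [0.0, 0.1, -3.7]
opening: 0.157
```

```bash
python3 st.py
```

```text
t 18.27 tcp [ 0.5467 -0.1905  0.2414] grasp [ 0.5441 -0.1907  0.0944] yaw -90.08 tilt [-0.0175 -0.001 ] open 13.85 F [ 0.01  0.09 -3.71] m [0.01 0.14 0.08] q [ 0.31  0.87 -0.1   1.82  0.17  0.48 -1.48]
```

Call:
carry_out --targets "0 1.5 0 0 0;0 1.5 0 0 0;0 1 0 0 0;0 0 0 0 0"

```text
clock: 18.6
tool_pos: [0.5467, -0.1906, 0.2375]
eef_rot: [-0.701, 0.001, 0.713, 0.0]
contact_force: [0.1, -0.2, -3.0]
opening: 0.157
```

```bash
python3 st.py
```

```text
t 18.6 tcp [ 0.5467 -0.1906  0.2375] grasp [ 0.5441 -0.1907  0.0906] yaw -90.09 tilt [-0.0172 -0.001 ] open 13.85 F [ 0.1  -0.22 -3.05] m [-0.03  0.12 -0.04] q [ 0.31  0.87 -0.09  1.82  0.17  0.47 -1.48]
```

Call:
carry_out --targets "0 1 0 0 0;0 1 0 0 0;0 1 0 0 0;0 0 0 0 0;0 0 0 0 0"

```text
clock: 19.02
tool_pos: [0.5467, -0.1906, 0.2347]
eef_rot: [-0.701, 0.001, 0.713, 0.0]
contact_force: [-0.8, -0.1, -3.7]
opening: 0.157
```

```bash
python3 st.py
```

```text
t 19.02 tcp [ 0.5467 -0.1906  0.2347] grasp [ 0.5442 -0.1907  0.0877] yaw -90.09 tilt [-0.017  -0.0011] open 13.79 F [-0.82 -0.13 -3.68] m [ 0.05  0.09 -0.03] q [ 0.31  0.88 -0.09  1.82  0.17  0.47 -1.48]
```

Call:
carry_out --targets "0 0.7 0 0 0;0 0.7 0 0 0;0 0 0 0 0;0 0 0 0 0"

```text
clock: 19.35
tool_pos: [0.5468, -0.1906, 0.234]
eef_rot: [-0.701, 0.001, 0.713, 0.0]
contact_force: [-1.6, 0.2, 4.2]
opening: 0.156
```

```bash
python3 st.py
```

```text
t 19.35 tcp [ 0.5468 -0.1906  0.234 ] grasp [ 0.5444 -0.1908  0.087 ] yaw -90.09 tilt [-0.0163 -0.0013] open 13.68 F [-1.65  0.16  4.19] m [ 0.23  0.46 -0.02] q [ 0.31  0.88 -0.09  1.82  0.17  0.46 -1.48]
```

Contact shows at TCP z = 0.2340, the exact seating height, with the load going from -3.7 to +4.2 N. I press slightly more, then open.

Call:
carry_out --targets "0 0.7 0 0 0;0 0 0 0 0;0 0 0 0 0"

```text
clock: 19.6
tool_pos: [0.5467, -0.1906, 0.234]
eef_rot: [-0.701, 0.001, 0.713, 0.0]
contact_force: [-2.7, 1.6, 10.6]
opening: 0.155
```

```bash
python3 st.py
```

```text
t 19.6 tcp [ 0.5467 -0.1906  0.234 ] grasp [ 0.5444 -0.1908  0.087 ] yaw -90.09 tilt [-0.0162 -0.0015] open 13.66 F [-2.72  1.63 10.56] m [0.31 0.74 0.02] q [ 0.31  0.88 -0.09  1.82  0.17  0.46 -1.48]
```

Call:
carry_out --targets "0 -1 0 0 0;0 0 0 0 0;0.3 0 0 0 0;0.3 0 0 0 0;0.3 0 0 0 0;0.6 0 0 0 0;0.6 -5 0 0 0;0.6 -15 0 0 0;1 -20 0 0 0;1 -20 0 0 0;1 -20 0 0 0;1 -20 0 0 0;1 0 0 0 0;1 0 0 0 0"

```text
clock: 20.77
tool_pos: [0.5487, -0.1906, 0.3348]
eef_rot: [-0.702, 0.001, 0.712, -0.0]
contact_force: [-0.0, 0.2, -0.3]
opening: 0.958
```

```bash
python3 st.py;  python3 -c "
from look import *
look('11',('scene','top'),at=(.544,-.19,.065),f=6)"
```

```text
t 20.77 tcp [ 0.5487 -0.1906  0.3348] grasp [ 0.5466 -0.1909  0.1878] yaw -90.09 tilt [-0.0143 -0.0018] open 84.33 F [-0.05  0.22 -0.34] m [-0.01  0.18  0.03] q [ 0.33  0.72 -0.13  1.77  0.14  0.67 -1.45]
t 20.77 [ 0.5487 -0.1906  0.3348] [-7.020e-01  1.200e-03  7.122e-01 -1.000e-04] open 84.33 F [-0.05  0.22 -0.34] q [ 0.33  0.72 -0.13  1.77  0.14  0.67 -1.45]
scene [241.8 206.4] crop 181 156
top [387.7 186.3] crop 327 136
```

View pics/scene11.png

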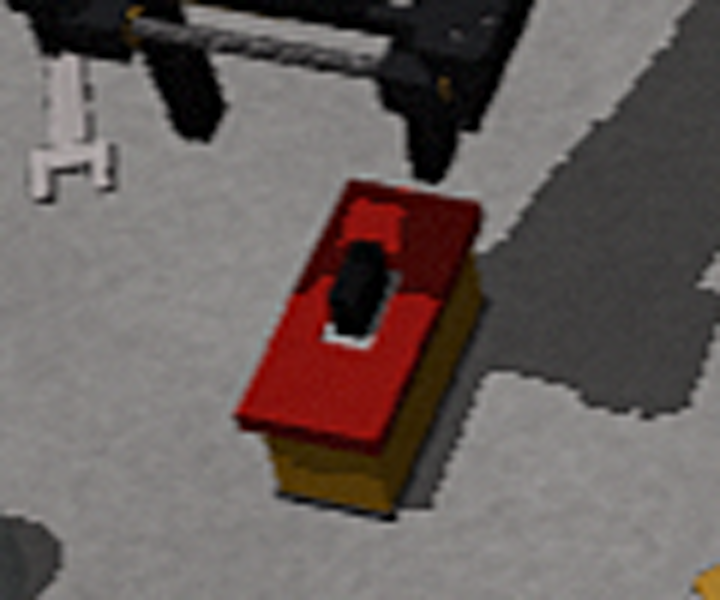

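View pics/top11.png

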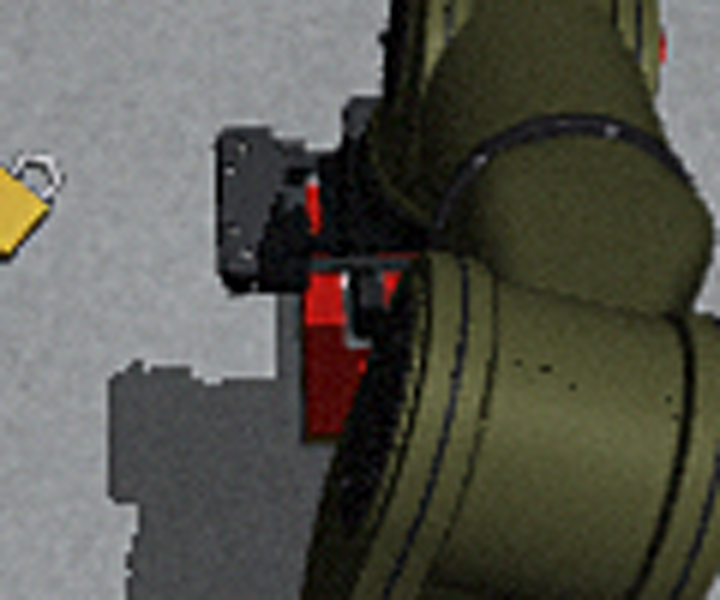

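```bash
python3 - <<'E'
from plant import eyes
from meas import *
z=np.load("scene11.npz"); im=z["im"]; C=cam(eyes,"scene"); P=cloud(C,z["d"])
h=cv2.cvtColor(im,cv2.COLOR_BGR2HSV)
m=((h[...,0]<8)|(h[...,0]>172))&(h[...,1]>150)&(h[...,2]>85)
m=blob(m,(240,215),60); q=P[m&(z["d"]>0)]
A=np.c_[q[:,:2]-q[:,:2].mean(0),np.ones(len(q))]; s=np.linalg.lstsq(A,q[:,2],rcond=None)[0]; print(len(q),"slope,z",s.round(4),"counter bias .0015")
mm=blob(redmask(im)|(((h[...,0]<8)|(h[...,0]>172))&(h[...,1]>120)&(h[...,2]>40)),(240,210),60)
print(rect(C,mm,.065), mm.sum())
np.set_printoptions(linewidth=220)
# left edge fit
g=im[...,1].astype(float)
Pts=[]
for v in range(195,224):
    c=int(221+(225-v)*.5); seg=g[v,c-6:c+8]; d=-np.diff(seg); k=np.argmax(d); lo,hi=max(k-1,0),k+2; w=np.clip(d[lo:hi],0,None); Pts.append((c-6+(w*(np.arange(lo,lo+len(w))+.5)).sum()/w.sum(),v))
W=ray(C,np.array(Pts),.065); f=np.polyfit(W[:,0],W[:,1],1); print("left yaw",np.degrees(np.arctan(f[0])),"y@.544",np.polyval(f,.544),(np.polyval(f,W[:,0])-W[:,1]).std())
E
```

```text
487 slope,z [-0.0018 -0.0114  0.0664] counter bias .0015
((548.0882568359375, -191.5964813232422), (138.87713623046875, 63.50674057006836), 0.4353693425655365) 903
left yaw 0.3444691457662217 y@.544 -0.22328534159378274 0.00031257637825117323
```

Depth gives the red top at 0.065 m after the bias correction, with slopes under 0.7°, so the lids are seated and flat. Next I go down around the red lid's long sides, fully open.

Call:
carry_out --targets "1 15 -0.5 0 0;1 20 0 0 0;1 20 0 0 0;1 20 0 0 0;1 15 0 0 0;1 10 0 0 0;1 8 0 0 0;1 0 0 0 0;1 0 0 0 0" --force 20

```text
clock: 21.62
tool_pos: [0.5466, -0.1901, 0.2254]
eef_rot: [-0.701, 0.001, 0.713, 0.0]
contact_force: [0.4, 1.0, 0.0]
opening: 0.997
```

```bash
python3 st.py;  python3 -c "
from look import *
look('12',('scene',),at=(.544,-.19,.065),f=6)"
```

```text
t 21.62 tcp [ 0.5466 -0.1901  0.2254] grasp [ 0.544  -0.1902  0.0784] yaw -90.08 tilt [-0.0174 -0.0009] open 87.77 F [0.38 1.02 0.02] m [-0.05  0.16  0.  ] q [ 0.31  0.89 -0.09  1.83  0.18  0.45 -1.48]
t 21.62 [ 0.5466 -0.1901  0.2254] [-7.009e-01  8.000e-04  7.132e-01  2.000e-04] open 87.77 F [0.38 1.02 0.02] q [ 0.31  0.89 -0.09  1.83  0.18  0.45 -1.48]
scene [241.8 206.4] crop 181 156
```

View pics/scene12.png

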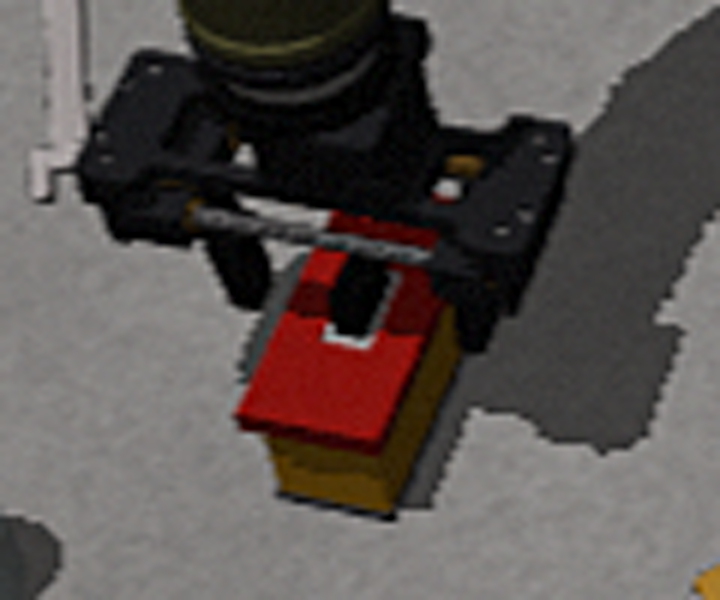

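The open fingers straddle the red lid, with tips at crop (250,300) and (475,345) and similar gaps. I go down the last 18 mm and close.

Call:
carry_out --targets "1 8 0 0 0;1 6 0 0 0;1 4 0 0 0;1 0 0 0 0;1 0 0 0 0"

```text
clock: 22.08
tool_pos: [0.5462, -0.1901, 0.2074]
eef_rot: [-0.701, 0.001, 0.713, 0.0]
contact_force: [0.7, -0.5, 0.2]
opening: 1.0
```

```bash
python3 st.py
```

```text
t 22.08 tcp [ 0.5462 -0.1901  0.2074] grasp [ 0.5436 -0.1902  0.0604] yaw -90.08 tilt [-0.0174 -0.001 ] open 88.01 F [ 0.69 -0.47  0.21] m [-0.    0.11  0.02] q [ 0.3   0.92 -0.08  1.83  0.18  0.41 -1.49]
```

Call:
carry_out --targets "0.75 0 0 0 0;0.75 0 0 0 0;0.65 0 0 0 0;0.65 0 0 0 0;0.65 0 0 0 0;0.65 0 0 0 0;0.65 0 0 0 0;0.65 0 0 0 0" --force 15

```text
clock: 22.75
tool_pos: [0.5464, -0.1902, 0.2079]
eef_rot: [-0.701, 0.001, 0.713, 0.0]
contact_force: [0.0, -0.1, 2.4]
opening: 0.702
```

```bash
python3 st.py
```

```text
t 22.75 tcp [ 0.5464 -0.1902  0.2079] grasp [ 0.5439 -0.1904  0.0609] yaw -90.09 tilt [-0.0165 -0.0013] open 61.75 F [ 0.03 -0.05  2.41] m [-0.01  0.19  0.03] q [ 0.3   0.92 -0.08  1.83  0.18  0.41 -1.49]
```

Call:
carry_out --targets "0.6 0 0 0 0;0.6 0 0 0 0;0.6 0 0 0 0;0.6 -2 0 0 0;0.6 -3 0 0 0;0.6 -4 0 0 0;0.6 -6 0 0 0;0.6 -8 0 0 0;0.6 -8 0 0 0;0.6 -8 0 0 0;0.6 0 0 0 0" --force 20

```text
clock: 23.67
tool_pos: [0.5476, -0.1903, 0.2487]
eef_rot: [-0.702, 0.001, 0.712, -0.0]
contact_force: [0.1, -0.3, -0.1]
opening: 0.699
```

```bash
python3 st.py;  python3 -c "
from look import *
look('13',('scene',),at=(.544,-.19,.065),f=6)"
```

```text
t 23.67 tcp [ 0.5476 -0.1903  0.2487] grasp [ 0.5456 -0.1906  0.1018] yaw -90.1 tilt [-0.0135 -0.002 ] open 61.48 F [ 0.14 -0.34 -0.12] m [-0.02  0.13  0.03] q [ 0.31  0.85 -0.1   1.82  0.17  0.49 -1.48]
t 23.67 [ 0.5476 -0.1903  0.2487] [-7.023e-01  1.300e-03  7.119e-01 -1.000e-04] open 61.48 F [ 0.14 -0.34 -0.12] q [ 0.31  0.85 -0.1   1.82  0.17  0.49 -1.48]
scene [241.8 206.4] crop 181 156
```

View pics/scene13.png

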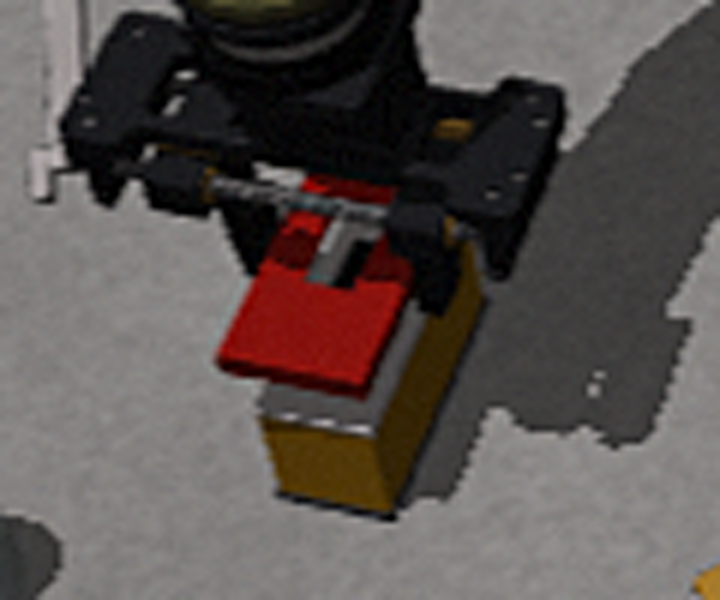

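The red lid is rising alone, at crop (220-410, 180-390), and the steel inner lid stays seated on the tin. I continue up.

Call:
carry_out --targets "0.6 -6 0 0 0;0.6 -8 0 0 0;0.6 -10 0 0 0;0.6 -10 0 0 0;0.6 -10 0 0 0;0.6 -10 0 0 0;0.6 -10 0 0 0;0.6 -6 0 0 0;0.6 -4 0 0 0;0.6 0 0 0 0;0.6 0 0 0 0;0.6 0 0 0 0;0.6 0 0 0 0"

```text
clock: 24.8
tool_pos: [0.548, -0.1899, 0.3201]
eef_rot: [-0.701, 0.001, 0.713, 0.0]
contact_force: [0.3, -0.2, -1.0]
opening: 0.697
```

```bash
python3 st.py;  python3 -c "
from look import *
look('14',('scene','top'),at=(.544,-.19,.1),f=6)"; python3 - <<'E'
from plant import eyes
from meas import *
z=np.load("scene14.npz"); im=z["im"]; C=cam(eyes,"scene"); P=cloud(C,z["d"])
h=cv2.cvtColor(im,cv2.COLOR_BGR2HSV)
def plane(m,nm):
    q=P[m&(z["d"]>0)]; c=np.median(q[:,2]); q=q[abs(q[:,2]-c)<.012]
    A=np.c_[q[:,:2]-q[:,:2].mean(0),np.ones(len(q))]; s=np.linalg.lstsq(A,q[:,2],rcond=None)[0]; print(nm,len(q),"slope,z",s.round(4),q[:,:2].mean(0).round(3))
m=((h[...,0]<8)|(h[...,0]>172))&(h[...,1]>150)&(h[...,2]>85)
plane(blob(m,(238,192),60),"red")
v,u=np.mgrid[0:400,0:640]
st=(h[...,1]<60)&(P[...,2]>.055)&(P[...,2]<.075)&(abs(P[...,0]-.544)<.065)&(abs(P[...,1]+.192)<.03)
plane(st,"steel flange")
E
```

```text
t 24.8 tcp [ 0.548  -0.1899  0.3201] grasp [ 0.5453 -0.19    0.1731] yaw -90.08 tilt [-0.018  -0.0008] open 61.33 F [ 0.27 -0.21 -1.03] m [-0.02  0.13 -0.05] q [ 0.32  0.74 -0.12  1.78  0.15  0.65 -1.46]
t 24.8 [ 0.548  -0.1899  0.3201] [-7.007e-01  8.000e-04  7.134e-01  2.000e-04] open 61.33 F [ 0.27 -0.21 -1.03] q [ 0.32  0.74 -0.12  1.78  0.15  0.65 -1.46]
scene [239.7 197.4] crop 179 147
top [389.3 183.8] crop 329 133
red 425 slope,z [0.0049 0.0008 0.1784] [ 0.589 -0.19 ]
steel flange 650 slope,z [-0.004  -0.0006  0.0644] [ 0.555 -0.188]
```

View pics/scene14.png

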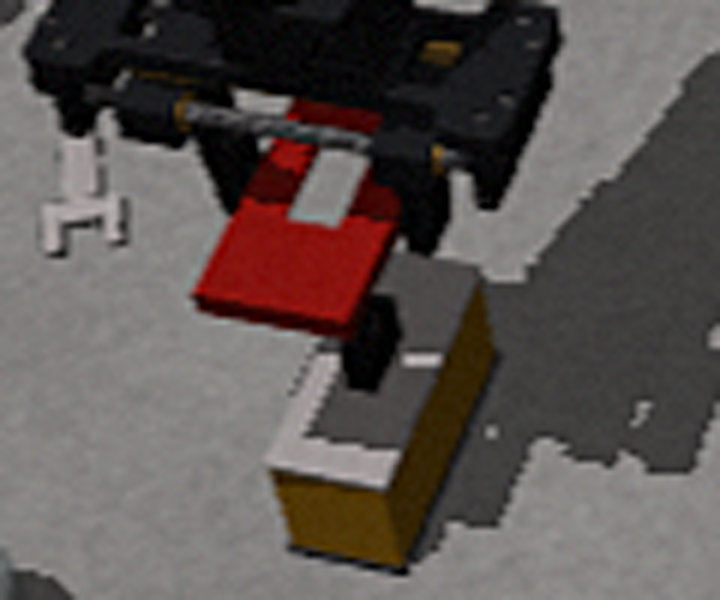

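The red lid is level (slope at most 0.3°) with its top at 0.177 m, about 11 cm above where it sat. The inner lid is flat at 0.063 m. I make a quick check of the bystanders, then hand in.

```bash
python3 - <<'E'
from plant import r,eyes
from meas import *
a=np.load("scene0.npz")["im"]; b=np.load("scene14.npz")["im"]
h=lambda i:cv2.cvtColor(i,cv2.COLOR_BGR2HSV)
for nm,box in dict(padlock=(290,245,30,25),driver=(478,232,20,60),jar=(150,225,40,40),tape=(470,162,30,35),plateA=(370,160,32,36),plateB=(405,186,40,40)).items():
    x,y,w,hh=box; o=[]
    for i in (a,b):
        m=(h(i)[y:y+hh,x:x+w,1]>110)&(h(i)[y:y+hh,x:x+w,2]>60); v,u=np.nonzero(m); o.append((u.mean().round(2),v.mean().round(2),m.sum()))
    print(nm,o)
cv2.imwrite("pics/end.png",b)
E
python3 -c "
from plant import r
print(r.finish_job(), r.get_state()['clock'])"
```

```text
padlock [(np.float64(15.58), np.float64(9.09), np.int64(183)), (np.float64(15.52), np.float64(9.11), np.int64(184))]
driver [(np.float64(8.89), np.float64(25.08), np.int64(400)), (np.float64(8.86), np.float64(25.17), np.int64(404))]
jar [(np.float64(16.06), np.float64(12.22), np.int64(276)), (np.float64(16.01), np.float64(12.28), np.int64(278))]
tape [(np.float64(15.7), np.float64(18.65), np.int64(356)), (np.float64(15.58), np.float64(18.77), np.int64(366))]
plateA [(np.float64(14.66), np.float64(17.62), np.int64(395)), (np.float64(14.65), np.float64(17.66), np.int64(396))]
plateB [(np.float64(20.06), np.float64(19.59), np.int64(454)), (np.float64(19.97), np.float64(19.68), np.int64(465))]
the job is handed in; nothing more can be done
the job is handed in; nothing more can be done
```

View pics/end.png

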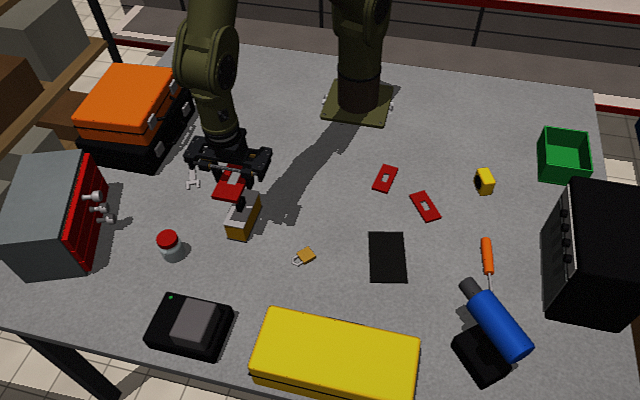

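The job is done and handed in at about 25 s. The socket is standing in the tin and the inner lid is seated. The gripper holds the red outer lid level above it, touching nothing else.

**What I did**
- **Socket:** I stood it upright in the tin and saw it there before closing.
- **Lids:** I carried both over nested, by the black knob, and lowered them until they touched at the exact seating height. I pressed with about 10 N, eased off and let go.
- **Red lid:** I took it by its long sides and lifted it straight up.

**Last checks**
- **Red lid:** it is about 11 cm above where it sat and tilts by no more than about 0.3°. The grip reads 61.3 mm on the 62 mm lid, and the wrist carries about 1 N.
- **Inner lid:** its top measures 0.063 m and is flat to about 0.2°, so it is still seated.
- **Other things:** the padlock, screwdriver, jar, tape measure and two smaller red lids moved by less than 0.15 pixel in the image. The wrench is partly hidden behind the gripper, so I only checked it by eye; it looks unmoved.

**What went wrong or disagreed**
- **First socket grasp:** a wrist joint reached its limit, so the arm stopped 18 mm high and 10 mm off. The socket was therefore held only by its top 10 mm, tilted about 6°, but it was set down upright.
- **Tool tilt:** the gripper has leaned about 1° since then; the lids stayed level.
- **Cameras:** the two cameras disagreed by about 4 mm in y. I placed the lids by the tin-to-knob distance, which both cameras agreed on.

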